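Turn over the last tumbler and nest it on the stack

ROBOT

A 6-joint arm with a two-finger parallel gripper is mounted at the origin on the work surface. World frame = base frame: x ahead of the robot, y to its left, z up, the work surface at z = 0. Lengths are in m, angles in rad, forces in N, time in s.
With the tool pointing down it reaches from about 0.375 to 0.825 m from the base axis. Payload 5.5 kg.
Tool frame: the origin (TCP) lies at the very end of the fingers, on their centre line; the grasp point (between the pads) lies 19 mm behind it (bot.tcp_to_grasp is the z of the grasp point in the tool frame, in m); z points along the fingers, x is the direction in which the jaws open and shut, and the axes are right-handed (so a half turn about z gives the same grasp; the last joint's range is limited). The gripper opens to 85 mm and grips with 20 to 120 N. Pads are 22 mm wide; open, the fingers measure 114 mm over their backs; the gripper's body (76 mm by 85 mm) begins 54 mm behind the grasp point. The pads swing forward as they close: fully open they stand 13 mm farther back than shut.
Start: joints at [1.231, 0.314, -0.047, 1.21, 0, 1.571], TCP at [0.2, 0.566, 0.231] pointing down, gripper open.
Joint ranges: [-2.67, 2.67], [-0.69, 1.73], [-1.03, 1.25], [-2.08, 2.16], [-1.42, 1.45], [-3.14, 3.14]. Speed limits (rad/s): [2.39, 2.39, 3.01, 3.14, 3.14, 3.14].

INTERFACE

Orientations are given as a rotation vector (axis times angle).
In Python, from station import bot gives the robot as it stands.
- The arm moves only by the tool drive_tool, never from a script. Its argument "targets" is a list of rows, each an object with "xyz": the shift along the world's x, y, z in units of 30 mm (1.0 is 30 mm), a list of three; "rot": the turn, a rotation vector about the world's x, y, z in units of 6 degrees (1.0 is 6 degrees), a list of three; "hand": the opening, from 0 (shut) to 1 (fully open). In form: [{"xyz": [tx, ty, tz], "rot": [rx, ry, rz], "hand": hand}, ...]. A call has 1 to 10 rows; each row shifts and turns the pose as measured when the row begins; what a row does not reach is not made up. A row lasts 1/8 s, in which the tool goes at most 62.5 mm and 10.7 degrees, less where a joint would pass 70% of its speed; a pose out of reach is approached as far as the arm can. A call is refused whole if a number of a shift passes 1 or a number of a turn 1, either way. A call with a gripper value outside its range is refused whole. The fingers move at their own pace and stop on an object; "grip_force" is the grip in N (left out, the last holds). Time passes only in rows, so rows that do not move let the fingers close. It gives the time, the measured TCP pose, the force and the opening at its end, in the units of the state.
- bot.state(): the state, without advancing time (a new reading comes with each control period).
- bot.capture(name): name is "scene" or "top" or "wrist"; returns the picture (384x512x3 uint8, blue, green, red); there is no depth.
- bot.camera_info(name): a dict with "fov_y" (degrees; the focal length in pixels is half the picture's height over the tangent of half this angle, whatever the lens; pixels are square), "cx", "cy" (the principal point, pixels), "dist_coeffs" ([k1, k2, p1, p2, k3] as OpenCV has them; the pictures are not rectified), "world_to_cam" (4x4, takes a point from world to camera coordinates). Camera axes: x right, y up, looking along -z (the intrinsics and any distortion apply to the point x, -y, -z); pixel columns grow to the right and rows downward; lengths in m; the calibration is good to about 2 mm. A picture is of the moment at which its call begins: read the wrist's pose just before it. camera_info takes no time and is no camera call; for the wrist camera it gives the pose at the moment of the call.
- bot.sign_off(): hands the job in, once; it reports no verdict.
Trained networks look in the newest picture that a camera, given by its name, has taken for a name from the list of things; names that differ only in an ending like _2 or _b are one class to them, and where a whole thing is asked for, a point or a joint stands for the part that bears it (a point fixed in the world has none). Each returns a list of dicts, best first, with "score" (0 to 1); they miss things now and then, are a little off and sometimes report something else, mostly with a low value. They report only what shows in the picture. A call takes as long as a camera call. They do not tell look-alikes from the thing itself.
- bot.masks_of(camera, query): "mask" (384x512 bool, what is visible of it) and "xy" ([column, row] in pixels, amid what is visible of it).
The state is a dict: "clock": time; "qpos": joint angles; "joint_velocities": joint speeds; "effort": joint torques, N m; "eef_pos": TCP position; "orientation": TCP orientation; "force": force on the tool from outside, world axes, zero at the start; "moment": the same for the moment, N m; "grip_width": finger opening in m.
Only numpy, scipy, OpenCV 4.12 (cv2) and the standard library are available. Lean on these libraries where they do the work, as an engineer would, in place of code of your own. Each camera call takes 0.05 s, during which the arm holds its last target.

TASK

The blue stacking tumbler stands mouth-down on the bench. Turn it mouth-up (laying it on the bench to change your grip as needed) and lower it gently, neither dropped nor rammed, into the green tumbler at the top of the stack until its shoulder sits fully home on the rim below; leave the nested stack of three upright and free on the cork mat, and the crock, the bowls and the ruler where they are.

Things in the scene. Friction and masses are not known exactly. Their poses are not given: they have to be found in the camera images.
- cream_tumbler: cream stacking tumbler standing mouth-up on the mat; bottom of the stack. 100 mm tall, 180 to 300 g, wall 3.5 mm, mouth 61 mm inside. Outside: foot diameter 43, tapering out to 57 mm at 56 mm up, there a near-flat shoulder to 67 mm, then an almost straight band (67 to 68 mm) from 57 mm up to the rim at 100 mm. Origin: centre of the foot's underside; z axis: foot to mouth
- green_tumbler: celadon green tumbler of the same shape, already nested mouth-up in the cream one; origin and axes as the cream one's. Fully nested, an upper tumbler's shoulder sits on the rim below: its foot is 43.5 mm above the lower one's foot, 43 mm of its band stays uncovered above the lower rim, with about 1.5 mm of play all round
- blue_tumbler: cobalt blue tumbler of the same shape, standing mouth-down on the bench, so that its z axis points down and its origin (centre of the foot) is 100 mm above the bench. Laid on its side it rests on its shoulder and the edge of its foot, its axis then rising 12 degrees towards the mouth, and it can roll
- mat: square cork mat 180 x 180 x 5 mm fixed to the bench; origin at the centre of its underside
- crock: large cream crock with ringed neck, diameter 124 mm, 160 mm tall, 1.3 kg, standing at one side; origin at the centre of its underside; leave alone
- bowl_stack: stack of four rice bowls, diameter 116 mm, 96 mm tall, standing at one side; origin at the centre of its underside; leave alone
- ruler: steel ruler 320 x 30 x 3 mm lying flat along its y axis beyond the tumblers; origin at the centre of its underside; leave alone
Not all that is in view belongs to the job. What is shaped like the cream_tumbler but yellow is not meant.

How it is judged:
At the end, for the whole second after the job is handed in: Cream tumbler upright on the mat (axis within 75 mm of its centre, tilt under 0.05 rad); green nested in it and blue nested in the green, each foot 40 to 46 mm above the foot below, axes within 5 mm, mouth-up, tilt under 0.06 rad; all at rest (under 20 mm/s) (z of green_tumbler in the frame of cream_tumbler between 0.04 and 0.046 m and horizontal distance between green_tumbler and cream_tumbler below 0.005 m and z of blue_tumbler in the frame of green_tumbler between 0.04 and 0.046 m and horizontal distance between blue_tumbler and green_tumbler below 0.005 m and angle between cream_tumbler's own z axis and vertical below 0.05 rad and angle between each of green_tumbler, blue_tumbler's own z axis and vertical below 0.06 rad and height (world z) of cream_tumbler between 0.003 and 0.009 m and horizontal distance between cream_tumbler and mat below 0.075 m and linear speed of each of cream_tumbler, green_tumbler, blue_tumbler below 0.02 m/s); the robot touches nothing.
It fails at once if the blue tumbler was rammed into the stack (over 30 N between tumblers) (contact force between blue_tumbler and green_tumbler above 30 N or contact force between any of green_tumbler, blue_tumbler and cream_tumbler above 30 N).
It fails at once if the blue tumbler was dropped or thrown into the stack (over 0.35 m/s with its foot in the green one's mouth) (horizontal distance between blue_tumbler and cream_tumbler below 0.03 m and linear speed of blue_tumbler above 0.35 m/s and height (world z) of blue_tumbler between 0.06 and 0.145 m).
It fails at once if the crock, the bowl stack or the ruler was disturbed (over 15 mm) (distance of any of crock, bowl_stack, ruler from where it was at the start of the episode above 0.015 m).
It also fails if it takes over 70 s, if anything falls off the work surface, if the arm or the gripper's body presses on something with over 40 N, if the wrist force passes 120 N, or if a joint passes its speed limit or range.

## Working session

There is one attempt and no reset: what is moved stays moved. The work goes in short steps, Python scripts to look and compute and a tool call to move; the robot and the scene stay as the last step left them, time stands still between calls to the robot, and variables do not carry over. Pictures are saved under pics/ and viewed, and the job is handed in when it is done.

Besides the shell and the picture viewer there is one more tool, called after "Emit:" as name([rows], argument=value, ...), one row to a line, values as JSON. drive_tool: Moves the arm, as the interface text tells. Its arguments: {"type":"object","properties":{"targets":{"type":"array","items":{"type":"object","properties":{"xyz":{"type":"array","items":{"type":"number"}},"rot":{"type":"array","items":{"type":"number"}},"hand":{"type":"number"}}}},"grip_force":{"type":"number"}},"required":["targets"]}

```bash
ls; mkdir -p pics; python3 - <<'E'
from station import bot
import cv2,numpy as np
print(bot.state()); print(bot.tcp_to_grasp)
for n in ["scene","top"]:
    im=bot.capture(n); cv2.imwrite(f"pics/{n}0.png",im)
    print(n,bot.camera_info(n))
    for q in ["blue_tumbler","green_tumbler","cream_tumbler","mat","crock","bowl_stack","ruler"]:
        for d in bot.masks_of(n,q)[:3]: print(n,q,round(d['score'],2),d['xy'],d['mask'].sum())
E
```

```text
pics
{'clock': 0.0, 'qpos': array([ 1.23101421e+00,  3.14203771e-01, -4.80916305e-02,  1.21021333e+00,
        1.28797968e-05,  1.57081533e+00]), 'joint_velocities': array([-2.68495583e-04, -4.71090841e-04,  6.08032097e-04, -9.07724343e-05,
       -1.94980210e-03, -2.44011104e-04]), 'effort': array([-1.43681416e-03, -5.39591289e+01,  3.39746261e+01,  1.91987370e-02,
       -1.72107798e-04, -1.27764935e-06]), 'eef_pos': array([0.19976787, 0.56514017, 0.23044241]), 'orientation': array([ 2.56426790e+00,  1.81328003e+00, -2.20717779e-03]), 'force': array([-0.44250999, -0.58824292, -0.304912  ]), 'moment': array([-0.0265322 , -0.01646934, -0.01607865]), 'grip_width': 0.0857670033958439}
-0.0187
scene {'fov_y': 45.533138940205774, 'cx': 252.59985163973838, 'cy': 194.22834281577565, 'dist_coeffs': array([-0.16163488,  0.        ,  0.        ,  0.        ,  0.        ]), 'world_to_cam': array([[ 0.2618443 ,  0.96491415, -0.01944825, -0.16206151],
       [-0.59833011,  0.17811155,  0.7812025 ,  0.25645505],
       [ 0.75725731, -0.19291695,  0.62397469, -2.24555572],
       [ 0.        ,  0.
[... 672 characters left out ...]
_to_cam': array([[ 2.14322844e-02, -9.99765585e-01,  3.07119656e-03,
         5.29268641e-03],
       [ 9.81051069e-01,  2.16225593e-02,  1.92538997e-01,
        -5.85355881e-01],
       [-1.92560270e-01, -1.11354988e-03,  9.81284516e-01,
        -1.63433437e+00],
       [ 0.00000000e+00,  0.00000000e+00,  0.00000000e+00,
         1.00000000e+00]])}
top blue_tumbler 0.53 [301.1, 225.1] 260
top green_tumbler 0.84 [211.4, 188.3] 317
top cream_tumbler 0.85 [260.9, 183.2] 336
top cream_tumbler 0.85 [207.2, 149.1] 290
top cream_tumbler 0.81 [223.5, 248.6] 302
top mat 0.62 [210.4, 199.4] 1706
top crock 0.89 [430.9, 230.6] 1380
top bowl_stack 0.87 [96.4, 223.5] 858
top ruler 0.78 [266.1, 145.7] 598
```

```bash
python3 - <<'E'
import cv2
for n,b in [("scene",(60,130,360,130)),("top",(60,110,400,150))]:
    im=cv2.imread(f"pics/{n}0.png")
    x,y,w,h=b
    c=cv2.resize(im[y:y+h,x:x+w],None,fx=800/w if 800/w<2.2 else 2,fy=2,interpolation=cv2.INTER_CUBIC)
    cv2.imwrite(f"pics/{n}0c.png",c)
E
```

```text
(no output)
```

View pics/scene0.png

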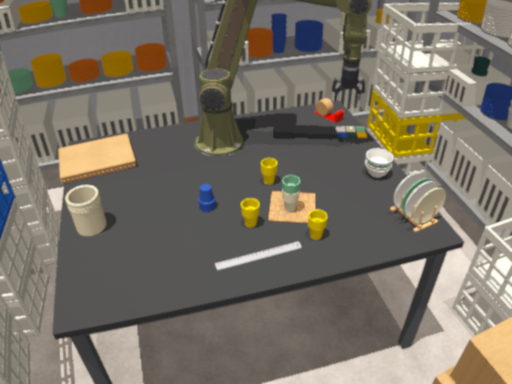

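View pics/top0.png

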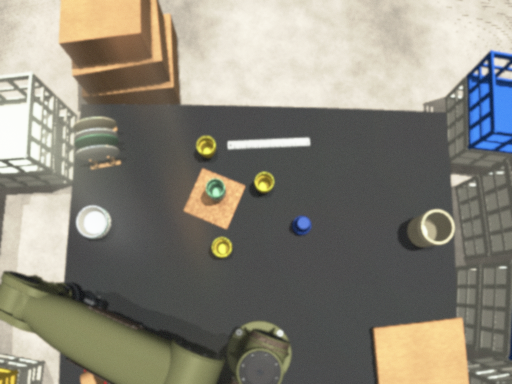

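View pics/top0c.png

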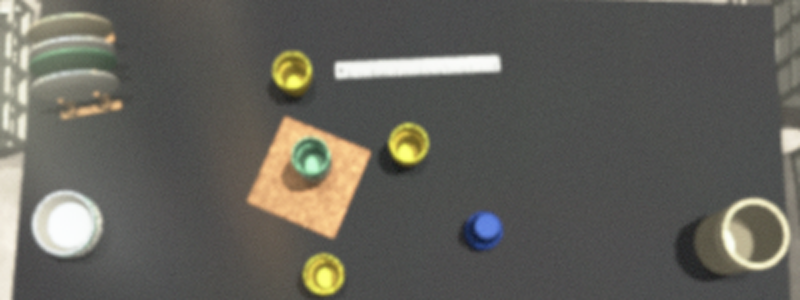

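View pics/scene0c.png

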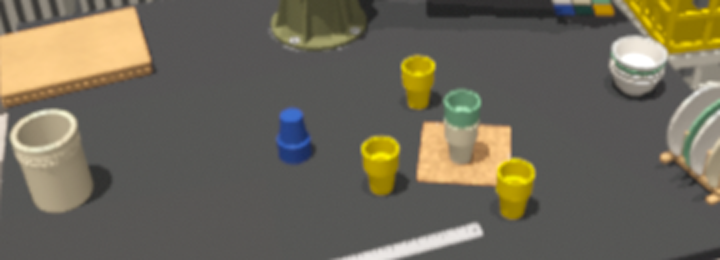

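Candidates: the blue tumbler is at top px (302,226) and scene px (206,199). The yellow look-alikes are at top px (206,148), (263,183) and (222,248), and the network's "cream" hits are these. The stack, green over cream, is on the mat at top px (215,188). Only the blue one is standing mouth-down, and the green and cream ones are on the mat. Next I'll work out positions.

```bash
cat > h.py <<'E'
from station import bot
import cv2,numpy as np
from scipy.spatial.transform import Rotation as R
def cam(n,ci=None):
    ci=ci or bot.camera_info(n); f=192/np.tan(np.radians(ci['fov_y'])/2)
    K=np.array([[f,0,ci['cx']],[0,f,ci['cy']],[0,0,1]]); return K,np.array(ci['dist_coeffs']),np.array(ci['world_to_cam'])
def proj(c,P):
    K,d,T=c; P=np.atleast_2d(P); M=np.diag([1,-1,-1.])@T[:3,:3]; t=np.diag([1,-1,-1.])@T[:3,3]
    return cv2.projectPoints(P.astype(float),cv2.Rodrigues(M)[0],t,K,d)[0].reshape(-1,2)
def unproj(c,uv,z):
    K,d,T=c; x=cv2.undistortPoints(np.array([[uv]],float),K,d).ravel(); ray=T[:3,:3].T@np.array([x[0],-x[1],-1.]); o=-T[:3,:3].T@T[:3,3]
    return o+ray*(z-o[2])/ray[2]
PROF=[(0,.0215),(.056,.0285),(.057,.0335),(.1,.034)]
def cuppts(base,up=1,n=48):
    th=np.linspace(0,2*np.pi,n,endpoint=False); out=[]
    for h,r in PROF: out.append(np.c_[base[0]+r*np.cos(th),base[1]+r*np.sin(th),np.full(n,base[2]+up*h)])
    return np.vstack(out)
def fitcup(c,mask,base,up=1):
    # shift xy so the silhouette hull centre agrees with mask
    from scipy.optimize import minimize
    def cost(p):
        hull=cv2.convexHull(proj(c,cuppts([p[0],p[1],base[2]],up)).astype(np.float32)*8)
        m=np.zeros((384*1,512),np.uint8); cv2.fillConvexPoly(m,hull.astype(np.int32),255,cv2.LINE_AA,3)
        m=m/255.; return 1-np.minimum(m,mask).sum()/np.maximum(m,mask).sum()
    r=minimize(cost,base[:2],method='Nelder-Mead',options=dict(initial_simplex=np.array([[0,0],[.01,0],[0,.01]])+np.array(base[:2]),xatol=2e-4))
    return r.x,r.fun
E
python3 - <<'E'
from h import *
print([a for a in dir(bot) if a[0]!='_'])
for n,q in [("scene",(206,200)),("top",(302,226))]:
    c=cam(n); im=cv2.imread(f"pics/{n}0.png").astype(int); b,g,r=im[...,0],im[...,1],im[...,2]
    m=((b>r+40)&(b>g+30)).astype(np.uint8); k,l=cv2.connectedComponents(m); lab=l[q[1],q[0]]; mb=(l==lab); print(n,mb.sum())
    g0=unproj(c,q,.05); print(g0, fitcup(c,mb,[g0[0],g0[1],.1],-1))
    print('bowl',unproj(c,(375,160) if n=='scene' else (94,222),.05),'crock',unproj(c,(86,211) if n=='scene' else (431,230),.08 if n=='scene' else .16))
c=cam("top")
for p in [(206,145),(263,181),(222,246),(215.5,188)]: print(p,unproj(c,p,.1 if p[0]!=215.5 else .145))
for p in [(202,169),(245,186),(226,228),(184,208)]: print('mat',unproj(c,p,.005))
c=cam("scene"); im=cv2.imread("pics/scene0.png"); hs=cv2.cvtColor(im,cv2.COLOR_BGR2HSV)
cv2.imwrite("pics/s1.png",cv2.resize(im[150:240,230:340],None,fx=6,fy=6,interpolation=cv2.INTER_CUBIC))
cv2.imwrite("pics/s2.png",cv2.resize(im[0:160,190:390],None,fx=3.5,fy=3.5,interpolation=cv2.INTER_CUBIC))
E
```

```text
['MotionError', 'camera_info', 'capture', 'masks_of', 'sign_off', 'state', 'tcp_to_grasp']
scene 381
[ 0.48611693 -0.15501741  0.05      ] (array([ 0.46315936, -0.15052148]), np.float64(0.14210987493693739))
bowl [0.42331761 0.61956265 0.05      ] crock [ 0.45627717 -0.62231401  0.08      ]
top 291
[ 0.46248461 -0.14795475  0.05      ] (array([ 0.47104481, -0.14952909]), np.float64(0.10935657030065238))
bowl [0.45822341 0.6264873  0.05      ] crock [ 0.44232442 -0.59185389  0.16      ]
(206, 145) [0.7484789  0.21149137 0.1       ]
(263, 181) [ 0.61712747 -0.00112945  0.1       ]
(222, 246) [0.37925409 0.1389749  0.1       ]
(215.5, 188) [0.57838049 0.16553002 0.145     ]
mat [0.68045486 0.23405156 0.005     ]
mat [0.61706644 0.06626603 0.005     ]
mat [0.454262   0.13344186 0.005     ]
mat [0.526661   0.29589462 0.005     ]
```

View pics/s2.png

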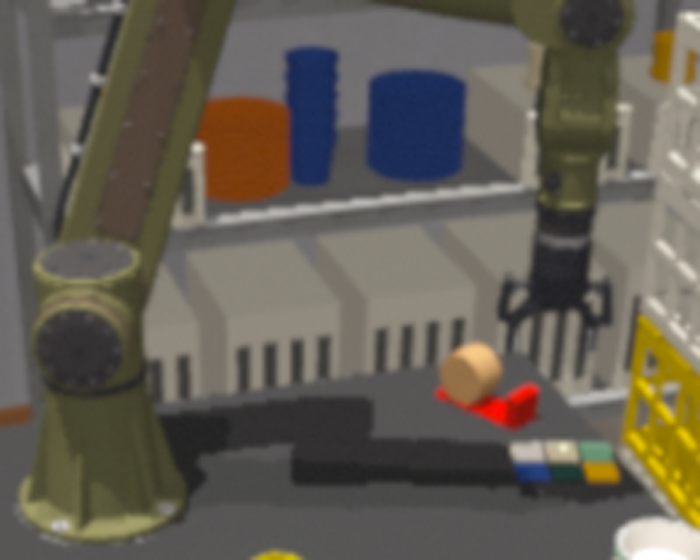

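Emit:
drive_tool([
  {"xyz":[0.5,-1,0.3],"rot":[0,0,0],"hand":1},
  {"xyz":[0.5,-1,0.3],"rot":[0,0,0],"hand":1},
  {"xyz":[0.5,-1,0.3],"rot":[0,0,0],"hand":1},
  {"xyz":[0.5,-1,0.3],"rot":[0,0,0],"hand":1},
  {"xyz":[0.5,-1,0.3],"rot":[0,0,0],"hand":1},
  {"xyz":[0.5,-1,0.2],"rot":[0,0,0],"hand":1},
  {"xyz":[0.5,-1,0],"rot":[0,0,0],"hand":1},
  {"xyz":[0.5,-1,0],"rot":[0,0,0],"hand":1},
  {"xyz":[0.5,-1,0],"rot":[0,0,0],"hand":1},
  {"xyz":[0.5,-1,0],"rot":[0,0,0],"hand":1},
])

```text
clock: 2.05
eef_pos: [0.353, 0.2583, 0.2845]
orientation: [2.561, 1.82, 0.006]
force: [1.1, 0.4, 0.6]
grip_width: 0.0851
```

```bash
cat >> h.py <<'E'
import pickle,os
def log():
    s=bot.state(); D=pickle.load(open('log.pkl','rb')) if os.path.exists('log.pkl') else []
    D.append((s['qpos'],s['eef_pos'],s['orientation'])); pickle.dump(D,open('log.pkl','wb')); 
    np.set_printoptions(precision=4,suppress=True); print(round(s['clock'],3),'q',s['qpos'],'p',s['eef_pos'],'z',R.from_rotvec(s['orientation']).as_matrix()[:,2],'x',R.from_rotvec(s['orientation']).as_matrix()[:,0],'F',s['force'],'w',s['grip_width'])
    return s
E
python3 -c "
from h import *
log()"
```

```text
2.05 q [ 0.6318 -0.0153 -0.313   1.2693 -0.0002  0.9668] p [0.353  0.2583 0.2845] z [ 0.0032  0.0021 -1.    ] x [0.3288 0.9444 0.0031] F [1.1496 0.4426 0.5589] w 0.0850556243444312
```

Emit:
drive_tool([
  {"xyz":[0,-1,0],"rot":[0,0,-1],"hand":1},
  {"xyz":[0,-1,0],"rot":[0,0,-1],"hand":1},
  {"xyz":[0,-1,0.2],"rot":[0,0,-1],"hand":1},
  {"xyz":[0,-1,0.2],"rot":[0,0,-1],"hand":1},
  {"xyz":[0,-1,0.2],"rot":[0,0,-1],"hand":1},
  {"xyz":[0,-1,0.2],"rot":[0,0,-1],"hand":1},
  {"xyz":[0.2,-1,0],"rot":[0,0,-1],"hand":1},
  {"xyz":[0.2,-1,0],"rot":[0,0,-1],"hand":1},
  {"xyz":[0.2,-1,0],"rot":[0,0,-1],"hand":1},
  {"xyz":[0.2,-1,0],"rot":[0,0,-1],"hand":1},
])

```text
clock: 3.3
eef_pos: [0.3777, -0.0518, 0.3112]
orientation: [3.128, 0.241, 0.015]
force: [0.3, -0.2, -0.4]
grip_width: 0.0857
```

```bash
python3 -c "
from h import *
log()"
```

```text
3.3 q [-0.1343 -0.1346 -0.3617  1.3336 -0.0023  1.2827] p [ 0.3777 -0.0518  0.3112] z [ 0.0097 -0.0037 -0.9999] x [0.9882 0.1532 0.0091] F [ 0.2625 -0.1937 -0.3868] w 0.0856548533176183
```

Emit:
drive_tool([
  {"xyz":[0.2,-1,0],"rot":[1,0,0],"hand":1},
  {"xyz":[0.2,-1,0],"rot":[1,0,0],"hand":1},
  {"xyz":[0.2,-1,0],"rot":[1,0,0],"hand":1},
  {"xyz":[0.2,-1,0],"rot":[1,0,0],"hand":1},
  {"xyz":[0.2,-1,0],"rot":[1,0,0],"hand":1},
])

```text
clock: 3.92
eef_pos: [0.4097, -0.2065, 0.3147]
orientation: [-2.604, -0.199, -0.086]
force: [0.8, -0.6, 0.0]
grip_width: 0.0854
```

```bash
python3 -c "
from h import *
log()"
```

```text
3.925 q [-0.7494  0.2985 -0.002   1.635   0.3969  0.5945] p [ 0.4097 -0.2065  0.3147] z [ 0.0225  0.5071 -0.8616] x [0.9872 0.1251 0.0994] F [ 0.8384 -0.6457  0.0267] w 0.08537797205380533
```

Emit:
drive_tool([
  {"xyz":[0,0,0],"rot":[1,0,0],"hand":1},
  {"xyz":[0,0,0],"rot":[1,0,0],"hand":1},
  {"xyz":[0,0,0],"rot":[1,0,0],"hand":1},
])

```text
clock: 4.3
eef_pos: [0.4105, -0.2106, 0.3143]
orientation: [-2.284, -0.165, -0.113]
force: [-0.4, 0.3, -0.7]
grip_width: 0.0852
```

```bash
python3 -c "
from h import *
s=log()
im=bot.capture('wrist'); cv2.imwrite('pics/w1.png',im); print(bot.camera_info('wrist'))"
```

```text
4.3 q [-0.8532  0.5229  0.1225  1.8676  0.5424  0.3716] p [ 0.4105 -0.2106  0.3143] z [ 0.0272  0.7537 -0.6566] x [0.9873 0.0824 0.1355] F [-0.4254  0.2647 -0.6601] w 0.08523697392456532
{'fov_y': 59.21265961825041, 'cx': 255.13071708385138, 'cy': 186.808348616055, 'dist_coeffs': array([0.023, 0.   , 0.   , 0.   , 0.   ]), 'world_to_cam': array([[ 0.9881,  0.0805,  0.1313, -0.4288],
       [-0.139 ,  0.8334,  0.5348,  0.0369],
       [-0.0664, -0.5467,  0.8347, -0.5049],
       [ 0.    ,  0.    ,  0.    ,  1.    ]])}
```

View pics/w1.png

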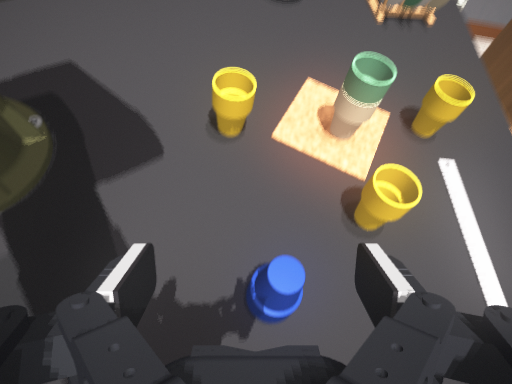

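```bash
cat > kin.py <<'E'
from h import *
from scipy.optimize import least_squares
def fk(q,p,full=False):
    r0,z0,L1,a1,L2,a2,L3,L4,s5,s6,s3=p
    t2=q[1]+a1; t3=q[1]+s3*q[2]+a2; t4=q[1]+s3*q[2]+q[3]
    # angles measured downward from horizontal
    P=np.array([r0,0,z0])+L1*np.array([np.cos(t2),0,-np.sin(t2)])
    E=P.copy()
    P=P+L2*np.array([np.cos(t3),0,-np.sin(t3)]); W=P.copy()
    B=R.from_euler('y',t4); P=P+L3*B.apply([1,0,0])
    V=P.copy()
    M=B*R.from_euler('z',s5*q[4]); P=P+L4*M.apply([1,0,0])
    # tool: z along x ; roll
    T=M*R.from_euler('x',s6*q[5])*R.from_matrix(np.array([[0,0,1],[0,1,0],[-1,0,0.]]))
    Z=R.from_euler('z',q[0])
    if full: return Z.apply(P),Z*T,[Z.apply(k) for k in (E,W,V)]
    return Z.apply(P),Z*T
def res(p,D,rot=True,d=(1,1,-1)):
    o=[]
    pp=np.r_[p,d]
    for q,x,r in D:
        P,T=fk(q,pp); o+=list((P-x)*1); o+=list((R.from_rotvec(r).inv()*T).as_rotvec()*.3)
    return np.array(o)
def fit(D):
    best=None
    for d in [(a,b,c) for a in(1,-1) for b in (1,-1) for c in (1,-1)]:
      for L1,L2 in [(.35,.35),(.45,.4),(.3,.45)]:
        s=least_squares(res,[.0,.25,L1,-1.4,L2,.0,.12,.2],args=(D,True,d),loss='soft_l1',f_scale=.01)
        if best is None or s.cost<best[0]: best=(s.cost,np.r_[s.x,d],s)
    return best
E
python3 - <<'E'
from kin import *
D=pickle.load(open('log.pkl','rb'))
b=fit(D); print(b[0],b[1]); print(b[2].fun.reshape(-1,6))
c=cam('wrist'); im=cv2.imread('pics/w1.png').astype(int); B,G,Rr=im[...,0],im[...,1],im[...,2]
m=((B>Rr+50)&(B>G+35)); k,l=cv2.connectedComponents(m.astype(np.uint8)); m=l==l[280,285]; print(m.sum())
print(fitcup(c,m,[.467,-.15,.1],-1))
ov=cv2.imread('pics/w1.png'); 
E
```

```text
0.018453799575661584 [ 6.53221369e-15  2.83400000e-01  5.21500000e-01 -1.57079633e+00
  4.47205199e-01 -1.70773205e-01  1.32900000e-01  3.30900000e-01
  1.00000000e+00  1.00000000e+00 -1.00000000e+00]
[[ 2.45914400e-14  1.80411242e-14  3.28459482e-13 -2.45666150e-18
   7.16767120e-17 -4.71238898e-01]
 [ 9.76996262e-15 -1.29063427e-15  3.32622818e-13  9.04629470e-17
   7.94802250e-17 -4.71238898e-01]
 [ 8.32667268e-15 -8.52096171e-15  3.11972670e-13  8.55496240e-17
   9.24860800e-17 -4.71238898e-01]
 [ 2.48689958e-14 -2.96707103e-14  3.04534176e-13 -2.31215200e-18
   1.10983296e-16 -4.71238898e-01]]
3023
(array([ 0.46770335, -0.14299001]), np.float64(0.06408091562934926))
```

```bash
cat >> kin.py <<'E'
PAR=np.array([0,.2834,.5215,-np.pi/2,.447205199,-.170773205,.1329,.3309,1,1,-1])
LO=np.array([-2.67,-.69,-1.03,-2.08,-1.42,-3.14]);HI=np.array([2.67,1.73,1.25,2.16,1.45,3.14])
def FK(q):
    q=np.array(q,float).copy(); q[5]=q[5]; P,T,L=fk(q,PAR,True); return P,T*R.from_euler('z',np.pi/2*OFF),L
OFF=1
def toolR(phi,tau,flip=1):
    t=np.array([np.cos(tau)*np.cos(phi),np.cos(tau)*np.sin(phi),-np.sin(tau)])
    x=flip*np.array([np.sin(phi),-np.cos(phi),0.]) ; return R.from_matrix(np.c_[x,np.cross(t,x),t])
def IK(P,T,seeds=None):
    sol=[]
    rng=np.random.default_rng(0)
    for k in range(10):
        s=rng.uniform(LO,HI) if seeds is None or k>=len(seeds) else np.clip(seeds[k],LO+1e-3,HI-1e-3)
        f=lambda q:np.r_[FK(q)[0]-P,.3*(T.inv()*FK(q)[1]).as_rotvec()]
        r=least_squares(f,s,bounds=(LO,HI),max_nfev=120)
        if r.cost<1e-9 and not any(np.abs(r.x-u).max()<1e-2 for u in sol): sol.append(r.x)
    return sol
E
python3 - <<'E'
import kin; from kin import *
D=pickle.load(open('log.pkl','rb'))
for kin.OFF in (1,-1):
    print(kin.OFF,[(np.abs(FK(q)[0]-x).max(),(R.from_rotvec(r).inv()*FK(q)[1]).magnitude()) for q,x,r in D])
E
```

```text
1 [(np.float64(2.066506410436375e-10), 2.421820018401373e-16), (np.float64(2.0899904029647587e-10), 3.698169959864102e-16), (np.float64(2.0653218024691e-10), 5.422231970224517e-16), (np.float64(2.0139523382312063e-10), 3.803794110327598e-16)]
-1 [(np.float64(2.066506410436375e-10), 3.141592653589793), (np.float64(2.0899904029647587e-10), 3.1415926535897927), (np.float64(2.0653218024691e-10), 3.141592653589793), (np.float64(2.0139523382312063e-10), 3.141592653589793)]
```

```bash
python3 - <<'E'
from kin import *
np.set_printoptions(precision=3,suppress=True)
g=np.array([.467,-.146,0])
D=pickle.load(open('log.pkl','rb'))
for tau in (3,6):
  for phi in range(-120,121,20):
    for z in (.057,.14):
        T=toolR(np.radians(phi),np.radians(tau),1); t=T.as_matrix()[:,2]
        S=IK(g+[0,0,z]+.0187*t,T)
        for q in S:
            L=FK(q)[2]; print(tau,phi,z,q,'W',L[1][2].round(3),'V',L[2][2].round(3),'Vxy',L[2][:2], 'Wxy',L[1][:2])
E
```

```text
3 -120 0.057 [ 0.197  1.265  0.173  1.97  -0.849 -0.06 ] W 0.084 V 0.073 Vxy [0.623 0.124] Wxy [0.753 0.15 ]
3 -120 0.14 [ 0.197  1.136  0.114  2.04  -0.849 -0.06 ] W 0.167 V 0.156 Vxy [0.623 0.124] Wxy [0.753 0.15 ]
3 -100 0.057 [ 0.3    1.165 -0.117  1.745 -1.094 -0.102] W 0.088 V 0.073 Vxy [0.521 0.161] Wxy [0.647 0.2  ]
3 -100 0.14 [ 0.3    1.025 -0.172  1.83  -1.094 -0.102] W 0.171 V 0.156 Vxy [0.521 0.161] Wxy [0.647 0.2  ]
3 -80 0.057 [ 0.372  1.058 -0.419  1.404 -1.367 -0.256] W 0.108 V 0.073 Vxy [0.413 0.161] Wxy [0.532 0.208]
3 -80 0.14 [ 0.372  0.901 -0.468  1.511 -1.367 -0.256] W 0.191 V 0.156 Vxy [0.413 0.161] Wxy [0.532 0.208]
3 40 0.057 [-0.988  1.001 -0.523  1.192  1.444  0.423] W 0.128 V 0.073 Vxy [ 0.228 -0.346] Wxy [ 0.295 -0.447]
3 40 0.14 [-0.988  0.836 -0.566  1.313  1.444  0.423] W 0.211 V 0.156 Vxy [ 0.228 -0.346] Wxy [ 0.295 -0.447]
3 60 0.057 [-0.929  1.14  -0.194  1.676  1.163  0.121] W 0.091 V 0.073 Vxy [ 0.311 -0.416] Wxy [ 0.39  -0.522]
3 60 0.14 [-0.929  0.996 -0.248  1.765  1.163  0.121] W 0.174 V 0.156 Vxy [ 0.311 -0.416] Wxy [ 0.39  -0.522]
3 80 0.05
[... 1148 characters left out ...]
Vxy [ 0.229 -0.346] Wxy [ 0.283 -0.426]
6 60 0.057 [-0.926  1.078 -0.23   1.571  1.155  0.241] W 0.124 V 0.09 Vxy [ 0.312 -0.415] Wxy [ 0.389 -0.518]
6 60 0.14 [-0.926  0.937 -0.272  1.671  1.155  0.241] W 0.207 V 0.173 Vxy [ 0.312 -0.415] Wxy [ 0.389 -0.518]
6 80 0.057 [-0.83   1.191  0.066  1.847  0.908  0.135] W 0.112 V 0.09 Vxy [ 0.413 -0.452] Wxy [ 0.501 -0.548]
6 80 0.14 [-0.83   1.062  0.019  1.928  0.908  0.135] W 0.195 V 0.173 Vxy [ 0.413 -0.452] Wxy [ 0.501 -0.548]
6 100 0.057 [-0.714  1.303  0.353  2.058  0.677  0.085] W 0.107 V 0.09 Vxy [ 0.521 -0.452] Wxy [ 0.62  -0.538]
6 100 0.14 [-0.714  1.18   0.299  2.126  0.677  0.085] W 0.19 V 0.173 Vxy [ 0.521 -0.452] Wxy [ 0.62  -0.538]
```

```bash
cat >> kin.py <<'E'
def plan(P,T):
    s=bot.state(); d=(np.array(P)-s['eef_pos'])/.03; r=(T*R.from_rotvec(s['orientation']).inv()).as_rotvec()/np.radians(6)
    n=int(np.ceil(max(np.abs(d).max(),np.abs(r).max()))); np.set_printoptions(precision=3,suppress=True)
    print('total xyz',d,'rot',r,'rows',n,'per row',d/max(n,1),r/max(n,1)); return d,r
E
python3 - <<'E'
from kin import *
g=np.array([.468,-.145,0])
for phi in (42,46,50):
  for tau in (6.5,):
    T=toolR(np.radians(phi),np.radians(tau),1); t=T.as_matrix()[:,2]; th=t*[1,1,0]
    for back,z in((.11,.17),(0.11,.057),(0,.057),(0,.14)):
        S=IK(g-back*th+[0,0,z]+.0187*t,T)
        for q in S:
            L=FK(q)[2]; print(phi,back,z,q.round(3),'E',L[0].round(3),'W',L[1].round(3),'V',L[2].round(3))
T=toolR(np.radians(45),np.radians(6.5),1); t=T.as_matrix()[:,2]; th=t*[1,1,0]
plan(g-.11*th+[0,0,.17]+.0187*t,T)
E
```

```text
42 0.11 0.17 [-1.219  0.81  -0.461  1.573  1.174  0.275] E [ 0.13  -0.355  0.643] W [ 0.2   -0.545  0.244] V [ 0.156 -0.426  0.205]
42 0.11 0.057 [-1.219  1.018 -0.413  1.413  1.174  0.275] E [ 0.153 -0.417  0.557] W [ 0.2   -0.545  0.131] V [ 0.156 -0.426  0.092]
42 0 0.057 [-0.978  0.901 -0.571  0.986  1.391  0.676] E [ 0.228 -0.339  0.607] W [ 0.295 -0.438  0.176] V [ 0.237 -0.353  0.092]
42 0 0.14 [-0.978  0.737 -0.596  1.125  1.391  0.676] E [ 0.196 -0.291  0.67 ] W [ 0.295 -0.438  0.259] V [ 0.237 -0.353  0.175]
46 0.11 0.17 [-1.194  0.843 -0.386  1.644  1.13   0.244] E [ 0.143 -0.362  0.63 ] W [ 0.224 -0.566  0.241] V [ 0.177 -0.447  0.205]
46 0.11 0.057 [-1.194  1.043 -0.337  1.492  1.13   0.244] E [ 0.166 -0.419  0.546] W [ 0.224 -0.566  0.128] V [ 0.177 -0.447  0.092]
46 0 0.057 [-0.97   0.956 -0.477  1.191  1.34   0.506] E [ 0.241 -0.351  0.584] W [ 0.318 -0.463  0.158] V [ 0.253 -0.368  0.092]
46 0 0.14 [-0.97   0.8   -0.508  1.316  1.34   0.506] E [ 0.212 -0.308  0.647] W [ 0.318 -0.463  0.241] V [ 0.253 -0.368  0.175]
50 0.11 0.17 [-1.169  0.875 -0.312  1.709  1.088  0.219] E [ 0.157 -0.368  0.618] W [ 0.249 -0.585  0.238] V [ 0.198 -0.466  0.205]
50 0.11 0.057 [-1.169  1.068 -0.262  1.565  1.088  0.219] E [ 0.179 -0.421  0.535] W [ 0.249 -0.585  0.125] V [ 0.198 -0.466  0.092]
50 0 0.057 [-0.959  0.996 -0.4    1.329  1.287  0.401] E [ 0.251 -0.358  0.567] W [ 0.338 -0.482  0.146] V [ 0.269 -0.383  0.092]
50 0 0.14 [-0.959  0.845 -0.435  1.445  1.287  0.401] E [ 0.224 -0.319  0.63 ] W [ 0.338 -0.482  0.229] V [ 0.269 -0.383  0.175]
total xyz [-0.191  0.059 -4.785] rot [ 5.981 -0.861 -7.628] rows 8 per row [-0.024  0.007 -0.598] [ 0.748 -0.108 -0.954]
```

Emit:
drive_tool([
  {"xyz":[0,0,-0.5],"rot":[0.75,-0.11,-0.95],"hand":1},
  {"xyz":[0,0,-0.5],"rot":[0.75,-0.11,-0.95],"hand":1},
  {"xyz":[0,0,-0.5],"rot":[0.75,-0.11,-0.95],"hand":1},
  {"xyz":[0,0,-0.5],"rot":[0.75,-0.11,-0.95],"hand":1},
  {"xyz":[0,0,-0.5],"rot":[0.75,-0.11,-0.95],"hand":1},
  {"xyz":[0,0,-0.5],"rot":[0.75,-0.11,-0.95],"hand":1},
])

```text
clock: 5.1
eef_pos: [0.4121, -0.2125, 0.2195]
orientation: [-1.783, 0.48, -0.496]
force: [-0.4, -0.0, 0.8]
grip_width: 0.0856
```

```bash
python3 - <<'E'
from kin import *
g=np.array([.468,-.145,0]); log()
T=toolR(np.radians(45),np.radians(6.5),1); t=T.as_matrix()[:,2]; th=t*[1,1,0]
plan(g-.11*th+[0,0,.17]+.0187*t,T)
E
```

```text
5.1 q [-1.1247  0.6951 -0.2804  1.6883  1.0091  0.324 ] p [ 0.4121 -0.2125  0.2195] z [ 0.5594  0.7919 -0.2449] x [ 0.8261 -0.5569  0.0863] F [-0.3581 -0.0318  0.813 ] w 0.08564799731215941
total xyz [-0.274  0.113 -1.719] rot [ 1.52  -0.184 -1.776] rows 2 per row [-0.137  0.056 -0.86 ] [ 0.76  -0.092 -0.888]
```

Emit:
drive_tool([
  {"xyz":[-0.15,0.06,-0.9],"rot":[0.8,-0.1,-0.9],"hand":1},
  {"xyz":[-0.15,0.06,-0.9],"rot":[0.8,-0.1,-0.9],"hand":1},
  {"xyz":[0,0,0],"rot":[0,0,0],"hand":1},
])

```text
clock: 5.48
eef_pos: [0.4023, -0.2083, 0.1636]
orientation: [-1.576, 0.665, -0.59]
force: [0.0, -0.2, 0.7]
grip_width: 0.0853
```

```bash
python3 - <<'E'
from kin import *
log()
c=cam('wrist');im=bot.capture('wrist'); cv2.imwrite('pics/w2.png',im); 
im=im.astype(int); B,G,Rr=im[...,0],im[...,1],im[...,2]
m=((B>Rr+50)&(B>G+35)); n,l,st,ce=cv2.connectedComponentsWithStats(m.astype(np.uint8)); print(st[1:],ce[1:])
i=1+np.argmax(st[1:,4]); print(fitcup(c,l==i,[.468,-.145,.1],-1))
g=np.array([.468,-.145,0]); 
T=toolR(np.radians(45),np.radians(6.5),1); t=T.as_matrix()[:,2]; th=t*[1,1,0]
plan(g-.11*th+[0,0,.057]+.0187*t,T)
E
```

```text
5.475 q [-1.2056  0.8482 -0.4102  1.6255  1.1452  0.2413] p [ 0.4023 -0.2083  0.1636] z [ 0.7081  0.6982 -0.1052] x [ 0.7017 -0.7125 -0.0057] F [ 0.0496 -0.1623  0.7073] w 0.08527944589401744
[[ 222  241   80  110 6289]] [[264.2045 298.478 ]]
(array([ 0.495 , -0.1275]), np.float64(0.2737581110496774))
total xyz [ 0.022  0.011 -3.665] rot [-0.054  0.031  0.066] rows 4 per row [ 0.005  0.003 -0.916] [-0.014  0.008  0.017]
```

View pics/w2.png

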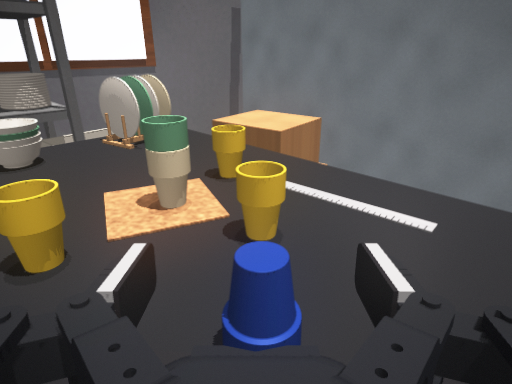

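```bash
python3 - <<'E'
from kin import *
from scipy.optimize import minimize
c=cam('wrist'); im=cv2.imread('pics/w2.png').astype(int); B,G,Rr=im[...,0],im[...,1],im[...,2]
mask=((B>Rr+50)&(B>G+35)); mask=mask[:335]
def cost(p):
    m=np.zeros((384,512),np.uint8)
    pts=proj(c,cuppts([p[0],p[1],.1],-1)).reshape(4,-1,2)
    for a in (slice(0,2),slice(2,4)):
        h=cv2.convexHull((pts[a].reshape(-1,2)*8).astype(np.float32)); cv2.fillConvexPoly(m,h.astype(np.int32),255,cv2.LINE_AA,3)
    m=m[:335]/255.; return 1-np.minimum(m,mask).sum()/np.maximum(m,mask).sum()
r=minimize(cost,[.468,-.145],method='Nelder-Mead',options=dict(initial_simplex=[[.468,-.145],[.478,-.145],[.468,-.135]])); print(r.x,r.fun)
# stack: green rim ellipse etc later
t=np.array([.7071,.7071]); s=bot.state()
v=r.x-s['eef_pos'][:2]; z=R.from_rotvec(s['orientation']).as_matrix(); print('fwd',v@z[:2,2],'lat(x)',v@z[:2,0])
E
```

```text
[ 0.47122053 -0.14893636] 0.09955185020372492
fwd 0.09042256478764102 lat(x) 0.004648330327062624
```

Emit:
drive_tool([
  {"xyz":[0.03,-0.02,-0.9],"rot":[0,0,0],"hand":1},
  {"xyz":[0.03,-0.02,-0.9],"rot":[0,0,0],"hand":1},
  {"xyz":[0.02,-0.02,-0.9],"rot":[0,0,0],"hand":1},
  {"xyz":[0.02,-0.02,-0.8],"rot":[0,0,0],"hand":1},
  {"xyz":[0,0,0],"rot":[0,0,0],"hand":1},
])

```text
clock: 6.15
eef_pos: [0.412, -0.219, 0.0647]
orientation: [-1.609, 0.639, -0.602]
force: [-0.3, 0.5, 0.5]
grip_width: 0.0855
```

```bash
python3 - <<'E'
from kin import *
log()
g=np.array([.470,-.1475,0]); 
T=toolR(np.radians(45),np.radians(6.5),1); t=T.as_matrix()[:,2]; th=t*[1,1,0]
plan(g+[0,0,.057]+.0237*t,T)
E
```

```text
6.15 q [-1.1909  1.0151 -0.3357  1.4882  1.1455  0.251 ] p [ 0.412  -0.219   0.0647] z [ 0.6999  0.7036 -0.123 ] x [ 0.711  -0.7027  0.026 ] F [-0.262   0.462   0.5356] w 0.08548618675933749
total xyz [ 2.488  2.939 -0.347] rot [ 0.242  0.109 -0.054] rows 3 per row [ 0.829  0.98  -0.116] [ 0.081  0.036 -0.018]
```

Emit:
drive_tool([
  {"xyz":[-0.1,0.3,-0.15],"rot":[0.2,0.1,-0.05],"hand":1},
  {"xyz":[0,0,0],"rot":[0,0,0],"hand":1},
])

```text
clock: 6.4
eef_pos: [0.4099, -0.2107, 0.0626]
orientation: [-1.596, 0.653, -0.59]
force: [-0.6, -0.2, -0.5]
grip_width: 0.0853
```

```bash
python3 - <<'E'
from kin import *
log()
g=np.array([.470,-.1475,0]); 
T=toolR(np.radians(45),np.radians(6.5),1); t=T.as_matrix()[:,2]; th=t*[1,1,0]
plan(g+[0,0,.057]+.0237*t,T)
E
```

```text
6.4 q [-1.1892  1.0184 -0.3545  1.4763  1.1495  0.2606] p [ 0.4099 -0.2107  0.0626] z [ 0.7011  0.7033 -0.1179] x [ 0.7088 -0.7053  0.0074] F [-0.5604 -0.1751 -0.4658] w 0.08530131335795542
total xyz [ 2.557  2.663 -0.275] rot [ 0.082  0.018 -0.023] rows 3 per row [ 0.852  0.888 -0.092] [ 0.027  0.006 -0.008]
```

Emit:
drive_tool([
  {"xyz":[0.5,0.53,-0.05],"rot":[0,0,0],"hand":1},
  {"xyz":[0.5,0.53,-0.05],"rot":[0,0,0],"hand":1},
  {"xyz":[0.5,0.53,-0.05],"rot":[0,0,0],"hand":1},
  {"xyz":[0,0,0],"rot":[0,0,0],"hand":1},
])

```text
clock: 6.9
eef_pos: [0.4565, -0.1631, 0.0611]
orientation: [-1.598, 0.652, -0.593]
force: [-0.7, 0.5, 0.3]
grip_width: 0.0854
```

```bash
python3 - <<'E'
from kin import *
log()
g=np.array([.470,-.1475,0]); 
T=toolR(np.radians(45),np.radians(6.5),1); t=T.as_matrix()[:,2]; th=t*[1,1,0]
plan(g+[0,0,.057]+.0237*t,T)
cv2.imwrite('pics/w3.png',bot.capture('wrist'))
E
```

```text
6.9 q [-1.055   0.9708 -0.4396  1.3087  1.2763  0.3957] p [ 0.4565 -0.1631  0.0611] z [ 0.7019  0.7022 -0.119 ] x [ 0.7081 -0.706   0.0106] F [-0.6778  0.5111  0.3393] w 0.08543881382905866
total xyz [ 1.005  1.076 -0.226] rot [ 0.111  0.032 -0.014] rows 2 per row [ 0.503  0.538 -0.113] [ 0.056  0.016 -0.007]
```

View pics/w3.png

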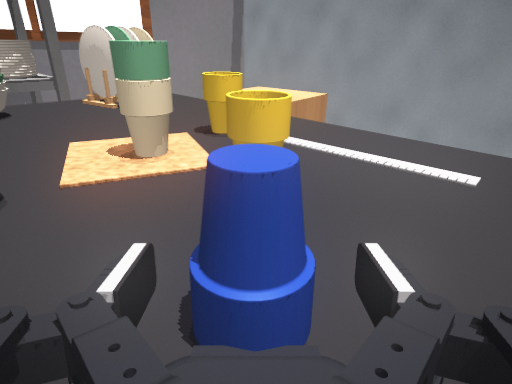

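Emit:
drive_tool([
  {"xyz":[0.48,0.54,-0.08],"rot":[0.05,0,0],"hand":1},
  {"xyz":[0.48,0.54,-0.08],"rot":[0.05,0,0],"hand":1},
  {"xyz":[0,0,0],"rot":[0,0,0],"hand":1},
])

```text
clock: 7.32
eef_pos: [0.4854, -0.1339, 0.0571]
orientation: [-1.588, 0.657, -0.593]
force: [-0.2, 1.2, -0.0]
grip_width: 0.0855
```

```bash
python3 - <<'E'
from kin import *
log()
g=np.array([.470,-.1475,0]); 
T=toolR(np.radians(45),np.radians(6.5),1); t=T.as_matrix()[:,2]; th=t*[1,1,0]
plan(g+[0,0,.057]+.0237*t,T)
cv2.imwrite('pics/w4.png',bot.capture('wrist'))
E
```

```text
7.325 q [-0.967   0.9382 -0.4952  1.1415  1.3604  0.5526] p [ 0.4854 -0.1339  0.0571] z [ 0.705   0.7003 -0.1121] x [ 0.705  -0.7091  0.004 ] F [-0.2291  1.2489 -0.0298] w 0.08550412871823558
total xyz [ 0.041  0.1   -0.094] rot [0.02  0.034 0.028] rows 1 per row [ 0.041  0.1   -0.094] [0.02  0.034 0.028]
```

View pics/w4.png

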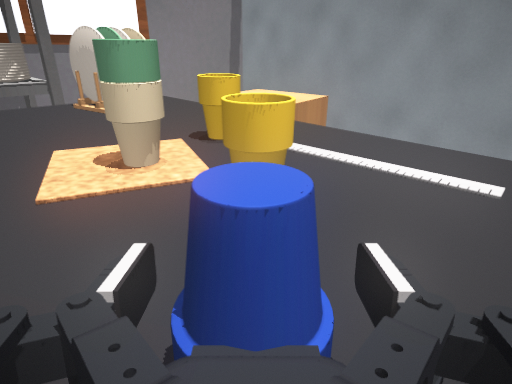

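Emit:
drive_tool([
  {"xyz":[-0.05,0.08,-0.07],"rot":[0,0,0],"hand":1},
  {"xyz":[0,0,0],"rot":[0,0,0],"hand":0.7},
  {"xyz":[0,0,0],"rot":[0,0,0],"hand":0.6},
  {"xyz":[0,0,0],"rot":[0,0,0],"hand":0.4},
  {"xyz":[0,0,0],"rot":[0,0,0],"hand":0},
  {"xyz":[0,0,0],"rot":[0,0,0],"hand":0},
  {"xyz":[0,0,0],"rot":[0,0,0],"hand":0},
], grip_force=35)

```text
clock: 8.25
eef_pos: [0.483, -0.1346, 0.055]
orientation: [-1.586, 0.662, -0.595]
force: [0.2, -0.7, 0.4]
grip_width: 0.0536
```

```bash
python3 - <<'E'
from kin import *
log()
cv2.imwrite('pics/w5.png',bot.capture('wrist'))
E
```

```text
8.25 q [-0.9729  0.9419 -0.4986  1.138   1.3591  0.55  ] p [ 0.483  -0.1346  0.055 ] z [ 0.7081  0.6972 -0.1121] x [ 0.7018 -0.7123  0.0028] F [ 0.192  -0.7261  0.4016] w 0.05363998193973388
```

View pics/w5.png

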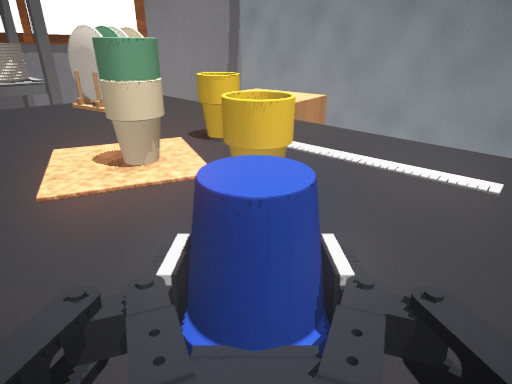

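Emit:
drive_tool([
  {"xyz":[0,0,0.4],"rot":[0,0,0],"hand":0},
  {"xyz":[0,0,0.7],"rot":[0,0,0],"hand":0},
  {"xyz":[0,0,0.7],"rot":[0,0,0],"hand":0},
  {"xyz":[0,0,0.7],"rot":[0,0,0],"hand":0},
  {"xyz":[0,0,0.7],"rot":[0,0,0],"hand":0},
  {"xyz":[0,0,0],"rot":[0,0,0],"hand":0},
])

```text
clock: 9.05
eef_pos: [0.4821, -0.1339, 0.1553]
orientation: [-1.589, 0.66, -0.593]
force: [-0.7, -0.0, -1.8]
grip_width: 0.054
```

```bash
python3 - <<'E'
from kin import *
log()
cv2.imwrite('pics/w6.png',bot.capture('wrist'))
E
```

```text
9.05 q [-0.9734  0.75   -0.5318  1.2956  1.3555  0.5503] p [ 0.4821 -0.1339  0.1553] z [ 0.7062  0.6988 -0.1143] x [ 0.7037 -0.7105  0.0034] F [-0.7085 -0.0034 -1.7609] w 0.054043413368372394
```

View pics/w6.png

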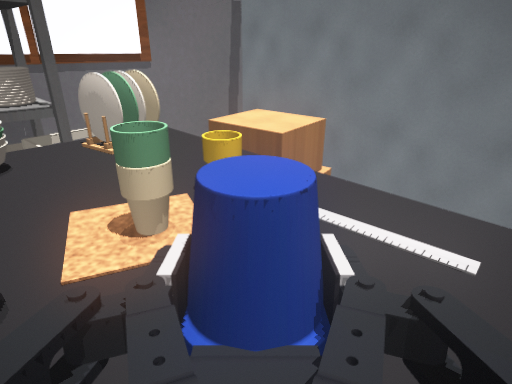

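Emit:
drive_tool([
  {"xyz":[0,0,0],"rot":[-0.7,-0.7,0.11],"hand":0},
  {"xyz":[0,0,0],"rot":[-0.7,-0.7,0.11],"hand":0},
  {"xyz":[0,0,0],"rot":[-0.7,-0.7,0.11],"hand":0},
  {"xyz":[0,0,0],"rot":[-0.7,-0.7,0.11],"hand":0},
  {"xyz":[0,0,0],"rot":[-0.7,-0.7,0.11],"hand":0},
  {"xyz":[0,0,0],"rot":[-0.7,-0.7,0.11],"hand":0},
  {"xyz":[0,0,0],"rot":[-0.7,-0.7,0.11],"hand":0},
  {"xyz":[0,0,0],"rot":[-0.7,-0.7,0.11],"hand":0},
  {"xyz":[0,0,0],"rot":[-0.7,-0.7,0.11],"hand":0},
  {"xyz":[0,0,0],"rot":[-0.7,-0.7,0.11],"hand":0},
])

```text
clock: 10.35
eef_pos: [0.4792, -0.1307, 0.1458]
orientation: [-1.868, -0.268, -1.353]
force: [-0.3, -0.1, -2.3]
grip_width: 0.0534
```

```bash
python3 - <<'E'
from kin import *
log()
T=toolR(np.radians(45),np.radians(6.5),-1); t=T.as_matrix()[:,2]
plan(np.array([.4681,-.1475,.157])+.0187*t,T)
E
```

```text
10.35 q [-0.9745  0.772  -0.5348  1.2913  1.3532 -0.5396] p [ 0.4792 -0.1307  0.1458] z [ 0.7041  0.7012 -0.1116] x [ 0.4067 -0.2694  0.873 ] F [-0.3219 -0.1252 -2.2688] w 0.053393693062777726
total xyz [ 0.068 -0.122  0.303] rot [-13.903 -13.862   2.234] rows 14 per row [ 0.005 -0.009  0.022] [-0.993 -0.99   0.16 ]
```

Emit:
drive_tool([
  {"xyz":[0,0,0.04],"rot":[-0.7,-0.7,0.11],"hand":0},
  {"xyz":[0,0,0.04],"rot":[-0.7,-0.7,0.11],"hand":0},
  {"xyz":[0,0,0.04],"rot":[-0.7,-0.7,0.11],"hand":0},
  {"xyz":[0,0,0.04],"rot":[-0.7,-0.7,0.11],"hand":0},
  {"xyz":[0,0,0.04],"rot":[-0.7,-0.7,0.11],"hand":0},
  {"xyz":[0,0,0.04],"rot":[-0.7,-0.7,0.11],"hand":0},
  {"xyz":[0,0,0.04],"rot":[-0.7,-0.7,0.11],"hand":0},
  {"xyz":[0,0,0.04],"rot":[-0.7,-0.7,0.11],"hand":0},
  {"xyz":[0,0,0.04],"rot":[-0.7,-0.7,0.11],"hand":0},
  {"xyz":[0,0,0.04],"rot":[-0.7,-0.7,0.11],"hand":0},
])

```text
clock: 11.6
eef_pos: [0.4764, -0.1275, 0.1486]
orientation: [-1.744, -1.407, -1.99]
force: [0.4, -0.3, -3.0]
grip_width: 0.054
```

Emit:
drive_tool([
  {"xyz":[0,0,0.04],"rot":[-0.7,-0.7,0.11],"hand":0},
  {"xyz":[0,0,0.04],"rot":[-0.7,-0.7,0.11],"hand":0},
  {"xyz":[0,0,0.04],"rot":[-0.7,-0.7,0.11],"hand":0},
  {"xyz":[0,0,0.04],"rot":[-0.7,-0.7,0.11],"hand":0},
  {"xyz":[0,0,0.04],"rot":[-0.7,-0.7,0.11],"hand":0},
  {"xyz":[0,0,0.04],"rot":[-0.7,-0.7,0.11],"hand":0},
  {"xyz":[0,0,0.04],"rot":[-0.7,-0.7,0.11],"hand":0},
  {"xyz":[0,0,0.04],"rot":[-0.7,-0.7,0.11],"hand":0},
])

```text
clock: 12.6
eef_pos: [0.4743, -0.1251, 0.151]
orientation: [0.929, 1.859, 1.757]
force: [-0.7, 0.3, -1.9]
grip_width: 0.0539
```

```bash
python3 - <<'E'
from kin import *
log()
T=toolR(np.radians(45),np.radians(6.5),-1); t=T.as_matrix()[:,2]
plan(np.array([.4681,-.1475,.157])+.0187*t,T)
E
```

```text
12.6 q [-0.9756  0.7545 -0.5503  1.2921  1.3455 -2.4631] p [ 0.4743 -0.1251  0.151 ] z [ 0.7     0.7047 -0.1157] x [-0.6902  0.7092  0.1435] F [-0.7169  0.343  -1.8551] w 0.05394082544371466
total xyz [ 0.233 -0.308  0.129] rot [-0.953 -0.991  0.127] rows 1 per row [ 0.233 -0.308  0.129] [-0.953 -0.991  0.127]
```

Emit:
drive_tool([
  {"xyz":[0,0,0],"rot":[-0.95,-0.98,0.13],"hand":0},
  {"xyz":[0,0,-0.6],"rot":[0,0,0],"hand":0},
  {"xyz":[0,0,-0.6],"rot":[0,0,0],"hand":0},
  {"xyz":[0,0,-0.6],"rot":[0,0,0],"hand":0},
  {"xyz":[0,0,-0.6],"rot":[0,0,0],"hand":0},
  {"xyz":[0,0,-0.4],"rot":[0,0,0],"hand":0},
  {"xyz":[0,0,0],"rot":[0,0,0],"hand":0},
])

```text
clock: 13.48
eef_pos: [0.4728, -0.1232, 0.056]
orientation: [0.785, 1.874, 1.679]
force: [0.0, -0.2, -2.7]
grip_width: 0.054
```

```bash
python3 - <<'E'
from kin import *
log()
for n in ('wrist','scene'): cv2.imwrite(f'pics/{n}7.png',bot.capture(n))
im=cv2.imread('pics/scene7.png'); cv2.imwrite('pics/s7c.png',cv2.resize(im[100:280,120:340],None,fx=3.3,fy=3.3,interpolation=cv2.INTER_CUBIC))
E
```

```text
13.475 q [-0.9762  0.9383 -0.5231  1.1419  1.3461 -2.6033] p [ 0.4728 -0.1232  0.056 ] z [ 0.7004  0.7045 -0.1142] x [-0.7082  0.7059  0.0111] F [ 0.0251 -0.2427 -2.6921] w 0.05395109821654618
```

View pics/wrist7.png

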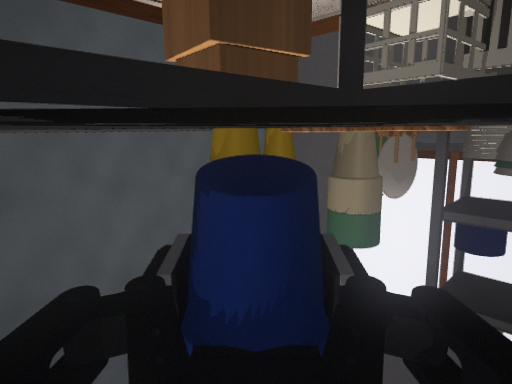

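View pics/s7c.png

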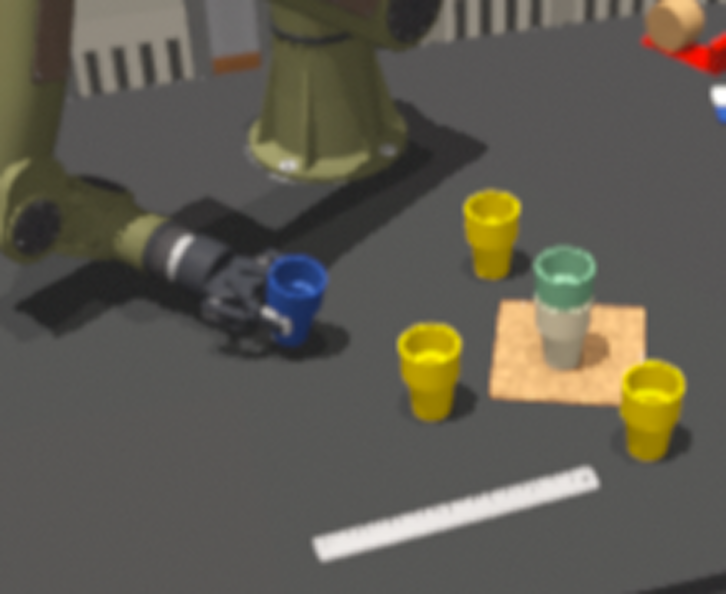

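```bash
python3 - <<'E'
from kin import *
K,d,T=cam('wrist'); o=-T[:3,:3].T@T[:3,3]; s=bot.state(); M=R.from_rotvec(s['orientation']).as_matrix()
print('cam world',o,'in tool',M.T@(o-s['eef_pos']))
E
```

```text
cam world [ 0.36689615 -0.22862391  0.00253658] in tool [ 0.00039049 -0.07121482 -0.14210024]
```

Emit:
drive_tool([
  {"xyz":[0,0,-0.1],"rot":[0,0,0],"hand":0},
  {"xyz":[0,0,-0.1],"rot":[0,0,0],"hand":0},
])

```text
clock: 13.82
eef_pos: [0.4732, -0.1239, 0.0516]
orientation: [0.783, 1.874, 1.676]
force: [-0.2, 0.7, -3.1]
grip_width: 0.0538
```

Emit:
drive_tool([
  {"xyz":[0,0,-0.1],"rot":[0,0,0],"hand":0},
])

```text
clock: 13.95
eef_pos: [0.4734, -0.1241, 0.0487]
orientation: [0.783, 1.874, 1.676]
force: [0.5, -0.5, -3.0]
grip_width: 0.0536
```

Emit:
drive_tool([
  {"xyz":[0,0,-0.05],"rot":[0,0,0],"hand":0},
])

```text
clock: 14.08
eef_pos: [0.4734, -0.1241, 0.0471]
orientation: [0.782, 1.874, 1.676]
force: [0.3, -0.5, -3.9]
grip_width: 0.0538
```

Now I'll use light grip steps toward contact.

Emit:
drive_tool([
  {"xyz":[0,0,-0.06],"rot":[0,0,0],"hand":0},
], grip_force=20)

```text
clock: 14.2
eef_pos: [0.4734, -0.1242, 0.0453]
orientation: [0.782, 1.874, 1.675]
force: [-0.7, -0.8, -3.1]
grip_width: 0.0538
```

Emit:
drive_tool([
  {"xyz":[0,0,-0.05],"rot":[0,0,0],"hand":0},
])

```text
clock: 14.32
eef_pos: [0.4735, -0.1243, 0.044]
orientation: [0.783, 1.873, 1.676]
force: [-1.4, 0.6, 5.1]
grip_width: 0.0536
```

Emit:
drive_tool([
  {"xyz":[0,0,-0.05],"rot":[0,0,0],"hand":0},
])

```text
clock: 14.45
eef_pos: [0.4738, -0.1243, 0.0437]
orientation: [0.787, 1.87, 1.678]
force: [-4.4, 0.4, 15.0]
grip_width: 0.0535
```

Emit:
drive_tool([
  {"xyz":[0,0,0.03],"rot":[0,0,0],"hand":0},
  {"xyz":[0,0,0],"rot":[0,0,0],"hand":0.65},
  {"xyz":[0,0,0],"rot":[0,0,0],"hand":0.67},
  {"xyz":[0,0,0],"rot":[0,0,0],"hand":0.7},
  {"xyz":[0,0,0],"rot":[0,0,0],"hand":0.75},
])

```text
clock: 15.08
eef_pos: [0.4738, -0.1244, 0.0445]
orientation: [0.786, 1.87, 1.677]
force: [0.2, 0.9, -2.6]
grip_width: 0.0642
```

```bash
python3 - <<'E'
from kin import *
log()
for n in ('wrist','scene'): cv2.imwrite(f'pics/{n}8.png',bot.capture(n))
im=cv2.imread('pics/scene8.png'); cv2.imwrite('pics/s8c.png',cv2.resize(im[150:230,160:280],None,fx=6,fy=6,interpolation=cv2.INTER_CUBIC))
E
```

```text
15.075 q [-0.9763  0.9619 -0.5153  1.1251  1.35   -2.6029] p [ 0.4738 -0.1244  0.0445] z [ 0.7031  0.7022 -0.1125] x [-0.7058  0.7083  0.01  ] F [ 0.1797  0.8986 -2.5694] w 0.0641590493759643
```

View pics/wrist8.png

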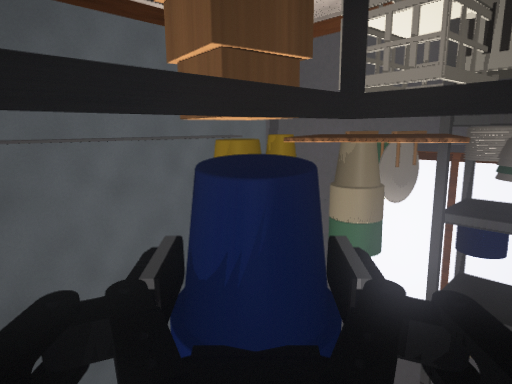

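View pics/s8c.png

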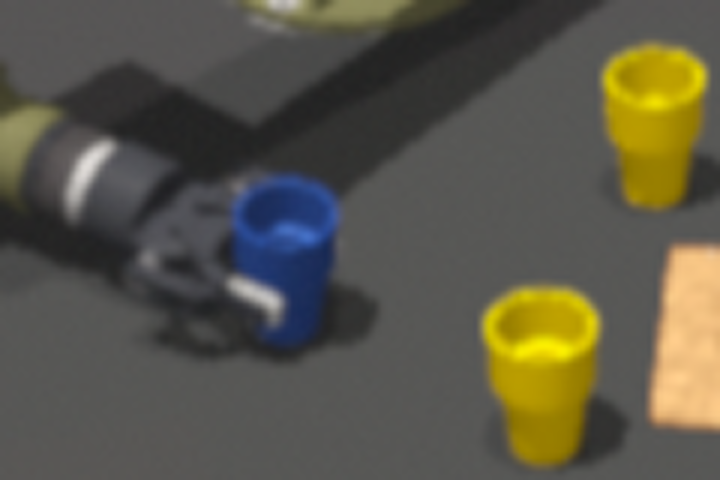

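Emit:
drive_tool([
  {"xyz":[0,0,-0.07],"rot":[0,0,0],"hand":0.75},
  {"xyz":[0,0,0],"rot":[0,0,0],"hand":0.8},
])

```text
clock: 15.42
eef_pos: [0.4739, -0.1245, 0.0425]
orientation: [0.787, 1.869, 1.677]
force: [-0.3, -0.5, -1.1]
grip_width: 0.0684
```

Emit:
drive_tool([
  {"xyz":[0,0,-0.04],"rot":[0,0,0],"hand":0.9},
  {"xyz":[0,0,0],"rot":[0,0,0],"hand":1.0},
  {"xyz":[0,0,0],"rot":[0,0,0],"hand":1.0},
])

```text
clock: 15.8
eef_pos: [0.474, -0.1246, 0.0414]
orientation: [0.787, 1.868, 1.677]
force: [0.1, 0.4, -0.5]
grip_width: 0.0855
```

```bash
python3 - <<'E'
from kin import *
log()
for n in ('wrist','scene'): cv2.imwrite(f'pics/{n}9.png',bot.capture(n))
im=cv2.imread('pics/scene9.png'); cv2.imwrite('pics/s9c.png',cv2.resize(im[150:230,160:280],None,fx=6,fy=6,interpolation=cv2.INTER_CUBIC))
E
```

```text
15.8 q [-0.9763  0.9686 -0.5132  1.121   1.3512 -2.6029] p [ 0.474  -0.1246  0.0414] z [ 0.7038  0.7015 -0.1118] x [-0.7051  0.7091  0.0105] F [ 0.1433  0.3756 -0.4511] w 0.0854833187591332
```

View pics/wrist9.png

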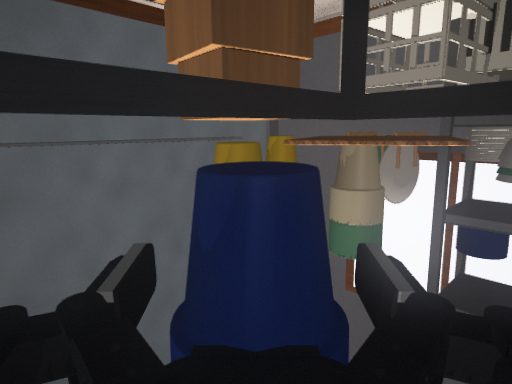

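View pics/s9c.png

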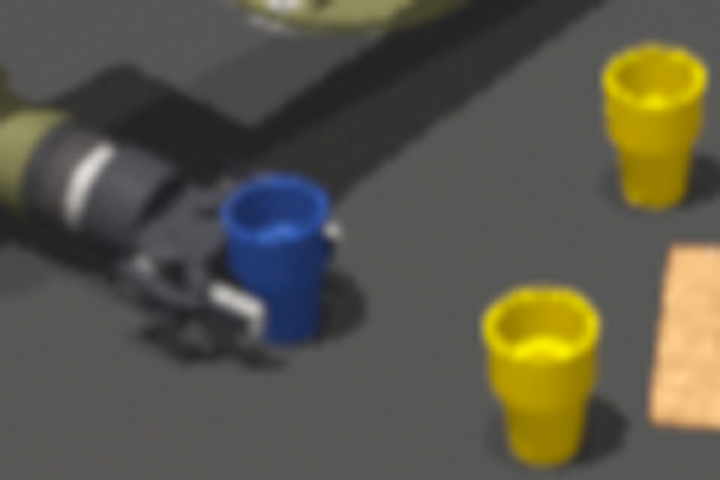

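Emit:
drive_tool([
  {"xyz":[-0.3,-0.3,0.01],"rot":[0,0,0],"hand":1},
  {"xyz":[-0.5,-0.5,0.02],"rot":[0,0,0],"hand":1},
  {"xyz":[-0.5,-0.5,0.03],"rot":[0,0,0],"hand":1},
  {"xyz":[-0.6,-0.6,0.05],"rot":[0,0,0],"hand":1},
  {"xyz":[-0.6,-0.6,0.2],"rot":[0,0,0],"hand":1},
  {"xyz":[-0.3,-0.3,0.9],"rot":[0,0,0],"hand":1},
  {"xyz":[0,0,0.9],"rot":[0,0,0],"hand":1},
  {"xyz":[0,0,0.9],"rot":[0,0,0],"hand":1},
  {"xyz":[0,0,0.9],"rot":[0,0,0],"hand":1},
  {"xyz":[0,0,0.9],"rot":[0,0,0],"hand":1},
])

```text
clock: 17.15
eef_pos: [0.387, -0.2108, 0.189]
orientation: [0.789, 1.865, 1.679]
force: [0.5, 0.2, -0.5]
grip_width: 0.0855
```

```bash
python3 - <<'E'
from kin import *
log()
im=bot.capture('top'); cv2.imwrite('pics/t10.png',im); 
for n,q in (('top',(296,222)),('scene',(207,195))):
    c=cam(n); im=bot.capture(n); 
    if n=='scene': cv2.imwrite('pics/s10c.png',cv2.resize(im[120:240,160:330],None,fx=4.5,fy=4.5,interpolation=cv2.INTER_CUBIC))
    im=im.astype(int); B,G,Rr=im[...,0],im[...,1],im[...,2]
    m=((B>Rr+40)&(B>G+30)); k,l,st,ce=cv2.connectedComponentsWithStats(m.astype(np.uint8))
    for i in range(1,k):
        w=unproj(c,ce[i],.05)
        if st[i,4]>150 and np.linalg.norm(w[:2]-[.467,-.147])<.1: print(n,st[i],w,fitcup(c,l==i,[.46,-.138,0],1))
# down poses
for p in [(.46,-.138,.2)]:
    for az in (0,45,90,-45):
        x=np.array([np.cos(np.radians(az)),np.sin(np.radians(az)),0]); t=np.array([0,0,-1.]); T=R.from_matrix(np.c_[x,np.cross(t,x),t])
        for q in IK(np.array(p),T): print(az,q.round(3))
E
```

```text
17.15 q [-1.2365  0.8021 -0.4185  1.6717  1.1101 -2.9054] p [ 0.387  -0.2108  0.189 ] z [ 0.7048  0.7009 -0.1096] x [-0.7041  0.71    0.012 ] F [ 0.4913  0.1555 -0.531 ] w 0.08550534021778888
top [292 217  20  21 313] [ 0.4565 -0.1465  0.05  ] (array([ 0.4531, -0.1441]), np.float64(0.11526967889240824))
scene [197 179  18  28 376] [ 0.4309 -0.1449  0.05  ] (array([ 0.4445, -0.1463]), np.float64(0.14583184449367548))
0 [-0.291  0.106 -0.379  1.086 -0.     1.279]
45 [-0.291  0.106 -0.379  1.086  0.     0.494]
90 [-0.291  0.106 -0.379  1.086 -0.    -0.291]
-45 [-0.291  0.106 -0.379  1.086  0.     2.065]
```

View pics/s10c.png

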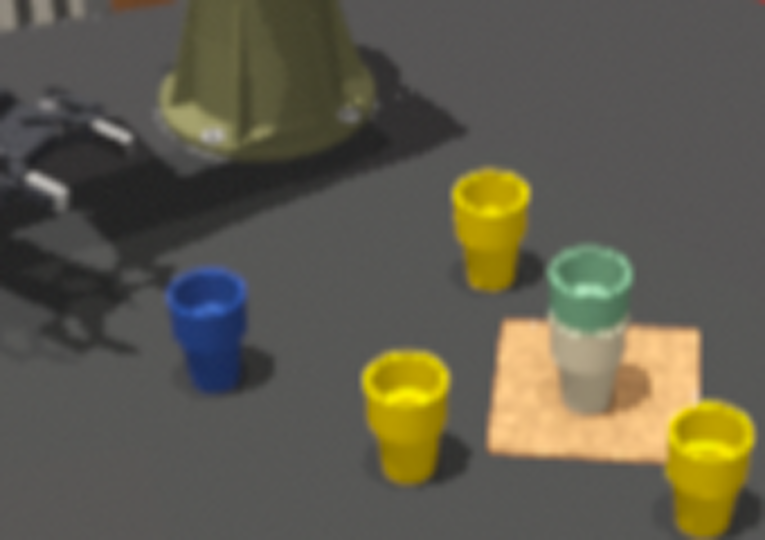

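Emit:
drive_tool([
  {"xyz":[0,0,0.4],"rot":[-0.95,0.95,0],"hand":1},
  {"xyz":[0,0,0.4],"rot":[-0.95,0.95,0],"hand":1},
  {"xyz":[0.2,0.2,0.2],"rot":[-0.95,0.95,0],"hand":1},
  {"xyz":[0.2,0.2,0.2],"rot":[-0.95,0.95,0],"hand":1},
  {"xyz":[0.2,0.2,0],"rot":[-0.95,0.95,0],"hand":1},
  {"xyz":[0.2,0.2,0],"rot":[-0.95,0.95,0],"hand":1},
  {"xyz":[0.2,0.2,0],"rot":[-0.95,0.95,0],"hand":1},
  {"xyz":[0.2,0.2,0],"rot":[-0.95,0.95,0],"hand":1},
  {"xyz":[0.2,0.2,0],"rot":[-0.95,0.95,0],"hand":1},
])

```text
clock: 18.42
eef_pos: [0.4291, -0.1708, 0.2134]
orientation: [1.23, 2.804, 0.229]
force: [0.3, -0.9, 0.3]
grip_width: 0.0856
```

```bash
cat >> kin.py <<'E'
def downR(az):
    x=np.array([np.cos(np.radians(az)),np.sin(np.radians(az)),0]); t=np.array([0,0,-1.]); return R.from_matrix(np.c_[x,np.cross(t,x),t])
E
python3 - <<'E'
from kin import *
log(); plan([.453,-.145,.22],downR(135))
E
```

```text
18.425 q [-0.4889  0.0084 -0.4631  1.0394  0.154  -1.2282] p [ 0.4291 -0.1708  0.2134] z [ 0.1243  0.1076 -0.9864] x [-0.6769  0.7361 -0.005 ] F [ 0.2907 -0.8706  0.2781] w 0.08555122726514225
total xyz [0.796 0.86  0.222] rot [-1.057  1.171  0.395] rows 2 per row [0.398 0.43  0.111] [-0.529  0.585  0.198]
```

Emit:
drive_tool([
  {"xyz":[0.4,0.43,0.1],"rot":[-0.53,0.59,0.2],"hand":1},
  {"xyz":[0.4,0.43,0.1],"rot":[-0.53,0.59,0.2],"hand":1},
  {"xyz":[0,0,0],"rot":[0,0,0],"hand":1},
])

```text
clock: 18.8
eef_pos: [0.4556, -0.1419, 0.2177]
orientation: [-1.19, -2.903, 0.011]
force: [-0.2, 0.1, -0.7]
grip_width: 0.0857
```

```bash
python3 - <<'E'
from kin import *
log(); plan([.453,-.145,.22],downR(135))
cv2.imwrite('pics/w11.png',bot.capture('wrist'))
E
```

```text
18.8 q [-0.2974  0.0936 -0.3514  1.1303 -0.0065 -1.0902] p [ 0.4556 -0.1419  0.2177] z [-0.0062 -0.0049 -1.    ] x [-0.7123  0.7018  0.001 ] F [-0.1693  0.0816 -0.6737] w 0.08570314022453852
total xyz [-0.086 -0.103  0.076] rot [ 0.047 -0.059 -0.071] rows 1 per row [-0.086 -0.103  0.076] [ 0.047 -0.059 -0.071]
```

View pics/w11.png

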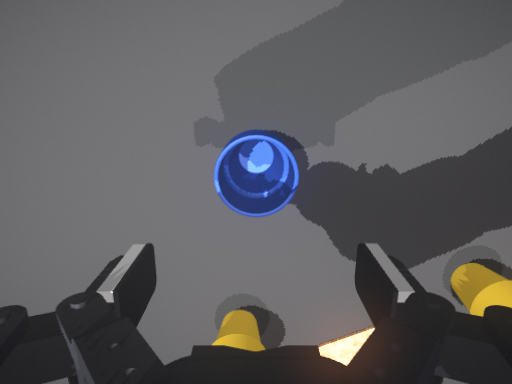

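```bash
cat >> kin.py <<'E'
def fit2(c,mask,base,up,valid=None,tilt=False):
    from scipy.optimize import minimize
    v=np.ones((384,512),bool) if valid is None else valid
    def cost(p):
        m=np.zeros((384,512),np.uint8)
        pts=proj(c,cuppts([p[0],p[1],base[2]],up)).reshape(4,-1,2)
        for a in (slice(0,2),slice(2,4)):
            h=cv2.convexHull((pts[a].reshape(-1,2)*8).astype(np.float32)); cv2.fillConvexPoly(m,h.astype(np.int32),255,cv2.LINE_AA,3)
        m=(m/255.)[v]; k=mask[v]; return 1-np.minimum(m,k).sum()/np.maximum(m,k).sum()
    b=np.array(base[:2]); r=minimize(cost,b,method='Nelder-Mead',options=dict(initial_simplex=[b,b+[.01,0],b+[0,.01]],xatol=1e-4)); return r.x,r.fun
E
python3 - <<'E'
from kin import *
im=cv2.imread('pics/w11.png').astype(int); B,G,Rr=im[...,0],im[...,1],im[...,2]; c=cam('wrist')
m=((B>Rr+50)&(B>G+25)); k,l,st,ce=cv2.connectedComponentsWithStats(m.astype(np.uint8)); i=1+np.argmax(st[1:,4]); print(st[i],ce[i])
mk=np.zeros((384,512),np.uint8); cs,_=cv2.findContours((l==i).astype(np.uint8),cv2.RETR_EXTERNAL,cv2.CHAIN_APPROX_NONE); cv2.drawContours(mk,cs,-1,1,-1)
print(unproj(c,(256,176),.1)); b,e=fit2(c,mk>0,[.455,-.145,0],1); print(b,e)
plan([b[0],b[1],.098],downR(135))
E
```

```text
[ 213  130   86   87 5810] [255.77710843 173.71204819]
[ 0.45046579 -0.14475162  0.1       ]
[ 0.45128463 -0.14417207] 0.03408160017531614
total xyz [-0.11  -0.054 -3.982] rot [ 0.043 -0.063 -0.056] rows 4 per row [-0.027 -0.014 -0.996] [ 0.011 -0.016 -0.014]
```

Emit:
drive_tool([
  {"xyz":[-0.05,-0.03,-0.7],"rot":[0,0,0],"hand":1},
  {"xyz":[-0.05,-0.03,-0.8],"rot":[0,0,0],"hand":1},
  {"xyz":[0,0,-0.8],"rot":[0,0,0],"hand":1},
  {"xyz":[0,0,-0.6],"rot":[0.04,-0.06,-0.05],"hand":1},
  {"xyz":[0,0,0],"rot":[0,0,0],"hand":1},
])

```text
clock: 19.48
eef_pos: [0.4465, -0.1471, 0.1248]
orientation: [-1.211, -2.894, -0.002]
force: [1.3, -0.3, 0.5]
grip_width: 0.0853
```

```bash
python3 - <<'E'
from kin import *
log(); plan([.4513,-.1443,.062],downR(135))
E
```

```text
19.475 q [-0.3196  0.149  -0.5119  0.9139  0.0018 -1.0982] p [ 0.4465 -0.1471  0.1248] z [-0.0033  0.003  -1.    ] x [-0.7023  0.7119  0.0044] F [ 1.2919 -0.3195  0.5227] w 0.0852589493252632
total xyz [ 0.161  0.095 -2.093] rot [-0.029 -0.031  0.065] rows 3 per row [ 0.054  0.032 -0.698] [-0.01  -0.01   0.022]
```

Emit:
drive_tool([
  {"xyz":[0.2,0.1,-0.3],"rot":[0,0,0.06],"hand":1},
  {"xyz":[0.03,0.02,-0.5],"rot":[0,0,0],"hand":1},
  {"xyz":[0.03,0.02,-0.5],"rot":[0,0,0],"hand":1},
  {"xyz":[0.03,0.02,-0.5],"rot":[0,0,0],"hand":1},
  {"xyz":[0,0,-0.2],"rot":[0,0,0],"hand":1},
  {"xyz":[0,0,0],"rot":[0,0,0],"hand":1},
])

```text
clock: 20.23
eef_pos: [0.4559, -0.1428, 0.0614]
orientation: [-1.203, -2.899, -0.003]
force: [0.4, -0.8, -0.6]
grip_width: 0.0855
```

```bash
python3 - <<'E'
from kin import *
log(); plan([.4513,-.1443,.062],downR(135))
cv2.imwrite('pics/w12.png',bot.capture('wrist'))
E
```

```text
20.225 q [-0.305   0.2312 -0.5762  0.7664  0.0021 -1.0892] p [ 0.4559 -0.1428  0.0614] z [-0.0022  0.0029 -1.    ] x [-0.7062  0.708   0.0036] F [ 0.3969 -0.7541 -0.6312] w 0.08546466930664504
total xyz [-0.153 -0.05   0.02 ] rot [-0.028 -0.021  0.012] rows 1 per row [-0.153 -0.05   0.02 ] [-0.028 -0.021  0.012]
```

View pics/w12.png

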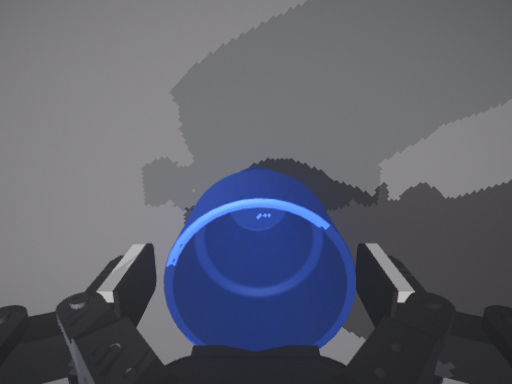

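Emit:
drive_tool([
  {"xyz":[-0.14,-0.06,0],"rot":[0,0,0],"hand":1},
  {"xyz":[0,0,0],"rot":[0,0,0],"hand":0.9},
  {"xyz":[0,0,0],"rot":[0,0,0],"hand":0.8},
  {"xyz":[0,0,0],"rot":[0,0,0],"hand":0.5},
  {"xyz":[0,0,0],"rot":[0,0,0],"hand":0},
  {"xyz":[0,0,0],"rot":[0,0,0],"hand":0},
], grip_force=35)

```text
clock: 21.02
eef_pos: [0.4524, -0.145, 0.0631]
orientation: [-1.204, -2.901, -0.004]
force: [0.1, 0.3, 0.2]
grip_width: 0.068
```

```bash
python3 - <<'E'
from kin import *
log(); 
cv2.imwrite('pics/w13.png',bot.capture('wrist'))
E
```

```text
21.025 q [-0.3118  0.2225 -0.5829  0.7658  0.0023 -1.0959] p [ 0.4524 -0.145   0.0631] z [ 0.0004  0.0023 -1.    ] x [-0.7062  0.708   0.0014] F [0.0895 0.3303 0.227 ] w 0.06797209775803167
```

View pics/w13.png

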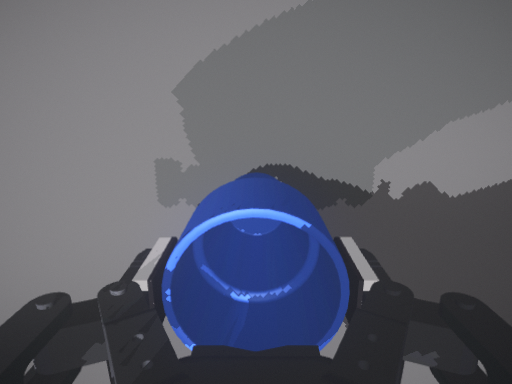

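Emit:
drive_tool([
  {"xyz":[0,0,0.4],"rot":[0,0,0],"hand":0},
  {"xyz":[0,0,0.8],"rot":[0,0,0],"hand":0},
  {"xyz":[0,0,0.9],"rot":[0,0,0],"hand":0},
  {"xyz":[0,0,0.9],"rot":[0,0,0],"hand":0},
  {"xyz":[0,0,0.9],"rot":[0,0,0],"hand":0},
  {"xyz":[0,0,0.9],"rot":[0,0,0],"hand":0},
  {"xyz":[0,0,0.9],"rot":[0,0,0],"hand":0},
  {"xyz":[0,0,0.9],"rot":[0,0,0],"hand":0},
  {"xyz":[0,0,0.5],"rot":[0,0,0],"hand":0},
  {"xyz":[0,0,0],"rot":[0,0,0],"hand":0},
])

```text
clock: 22.32
eef_pos: [0.4489, -0.1442, 0.2858]
orientation: [-1.203, -2.898, -0.002]
force: [-0.0, 0.2, -2.9]
grip_width: 0.0679
```

```bash
python3 - <<'E'
from kin import *
log(); plan([.635,.225,.275],downR(135))
for q in IK(np.array([.635,.225,.275]),downR(135)): print(q)
E
```

```text
22.325 q [-0.3119  0.056  -0.237   1.2813  0.0015 -1.096 ] p [ 0.4489 -0.1442  0.2858] z [-0.0028  0.0024 -1.    ] x [-0.7062  0.708   0.0037] F [-0.0323  0.1986 -2.8666] w 0.06785753519504772
total xyz [ 6.204 12.307 -0.36 ] rot [-0.023 -0.027  0.012] rows 13 per row [ 0.477  0.947 -0.028] [-0.002 -0.002  0.001]
[ 0.341  0.45   0.247  1.368  0.    -0.445]
```

Emit:
drive_tool([
  {"xyz":[0.3,0.5,0],"rot":[0,0,0],"hand":0},
  {"xyz":[0.45,0.9,0],"rot":[0,0,0],"hand":0},
  {"xyz":[0.45,0.9,0],"rot":[0,0,0],"hand":0},
  {"xyz":[0.45,0.9,0],"rot":[0,0,0],"hand":0},
  {"xyz":[0.45,0.9,0],"rot":[0,0,0],"hand":0},
  {"xyz":[0.45,0.9,0],"rot":[0,0,0],"hand":0},
  {"xyz":[0.45,0.9,0],"rot":[0,0,0],"hand":0},
  {"xyz":[0.45,0.9,0],"rot":[0,0,0],"hand":0},
  {"xyz":[0.45,0.9,0],"rot":[0,0,0],"hand":0},
  {"xyz":[0.45,0.9,0],"rot":[0,0,0],"hand":0},
])

```text
clock: 23.58
eef_pos: [0.5779, 0.1297, 0.2717]
orientation: [-1.195, -2.88, 0.006]
force: [0.6, 0.3, -2.2]
grip_width: 0.0678
```

```bash
python3 - <<'E'
from kin import *
log(); plan([.635,.225,.275],downR(135))
E
```

```text
23.575 q [ 0.2152  0.3061  0.034   1.3199  0.0098 -0.5689] p [0.5779 0.1297 0.2717] z [-0.0228  0.005  -0.9997] x [-0.7059  0.708   0.0197] F [ 0.6418  0.2894 -2.2404] w 0.06777443322441805
total xyz [1.904 3.178 0.109] rot [-0.048 -0.218  0.013] rows 4 per row [0.476 0.795 0.027] [-0.012 -0.054  0.003]
```

Emit:
drive_tool([
  {"xyz":[0.48,0.8,0.1],"rot":[-0.01,-0.05,0],"hand":0},
  {"xyz":[0.48,0.8,0.1],"rot":[-0.01,-0.05,0],"hand":0},
  {"xyz":[0.48,0.8,0],"rot":[-0.01,-0.05,0],"hand":0},
  {"xyz":[0.3,0.5,0],"rot":[-0.01,-0.05,0],"hand":0},
  {"xyz":[0,0,0],"rot":[0,0,0],"hand":0},
])

```text
clock: 24.2
eef_pos: [0.6284, 0.226, 0.2686]
orientation: [-1.192, -2.894, 0.01]
force: [0.1, -0.2, -2.7]
grip_width: 0.0678
```

```bash
python3 - <<'E'
from kin import *
log()
cv2.imwrite('pics/w14.png',bot.capture('wrist'))
print(proj(cam('wrist'),[[.575,.165,.1485],[.575,.165,.005]]))
E
```

```text
24.2 q [ 0.3438  0.4508  0.2342  1.3675  0.0031 -0.4456] p [0.6284 0.226  0.2686] z [-0.0136 -0.0016 -0.9999] x [-0.7099  0.7043  0.0085] F [ 0.131  -0.2311 -2.6679] w 0.06781211385974809
[[246.4829  76.4407]
 [248.4237  81.8269]]
```

View pics/w14.png

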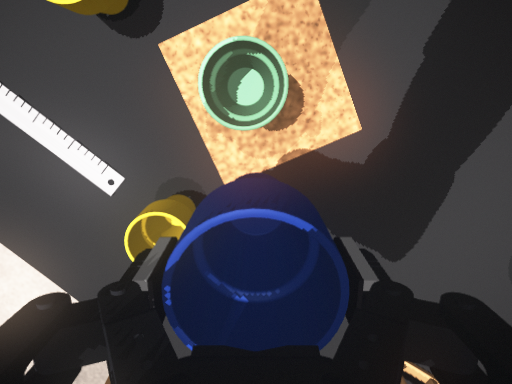

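```bash
python3 - <<'E'
from kin import *
c=cam('wrist'); im=cv2.imread('pics/w14.png'); hs=cv2.cvtColor(im,cv2.COLOR_BGR2HSV)
g=((hs[...,0]>60)&(hs[...,0]<95)&(hs[...,1]>50)&(hs[...,2]>40)).astype(np.uint8); g[150:]=0
k,l,st,ce=cv2.connectedComponentsWithStats(g); i=1+np.argmax(st[1:,4]); print(st[i],ce[i])
cs,_=cv2.findContours((l==i).astype(np.uint8),cv2.RETR_EXTERNAL,cv2.CHAIN_APPROX_NONE); ct=max(cs,key=cv2.contourArea)
hull=cv2.convexHull(ct); e=cv2.fitEllipse(hull if len(hull)>30 else ct); print(e); print('ellipse',unproj(c,e[0],.1485))
mk=np.zeros((384,512),np.uint8); cv2.drawContours(mk,[hull],-1,1,-1)
# stack fit: green only: rim band .1055-.1485
from scipy.optimize import minimize
th=np.linspace(0,2*np.pi,64,endpoint=False)
def cost(p,m_):
    P=np.vstack([np.c_[p[0]+r*np.cos(th),p[1]+r*np.sin(th),np.full(64,z)] for z,r in((.1485,.034),(.1055,.0335))])
    m=np.zeros((384,512),np.uint8); h=cv2.convexHull((proj(c,P)*8).astype(np.float32)); cv2.fillConvexPoly(m,h.astype(np.int32),255,cv2.LINE_AA,3); m=m/255.
    return 1-np.minimum(m,m_).sum()/np.maximum(m,m_).sum()
r=minimize(lambda p:cost(p,mk),[.575,.165],method='Nelder-Mead',options=dict(initial_simplex=[[.575,.165],[.585,.165],[.575,.175]],xatol=1e-4)); print('green',r.x,r.fun)
# held blue
s=bot.state(); p=s['eef_pos']; im=im.astype(int);B,G,Rr=im[...,0],im[...,1],im[...,2]
m=((B>Rr+40)&(B>G+25)); v=np.zeros((384,512),bool); v[150:335,165:350]=True
bb,e=fit2(c,m|False,[p[0],p[1],p[2]-.0631],1,v); T=R.from_rotvec(s['orientation']).as_matrix(); d=np.r_[bb-p[:2],0]; print('blue',bb,e,'off in tool',T.T@d)
# top camera check
c=cam('top'); im=cv2.imread('pics/top0.png'); hs=cv2.cvtColor(im,cv2.COLOR_BGR2HSV)
E
```

```text
[ 223   52   57   69 1879] [255.14741884  88.56306546]
((252.63088989257812, 88.22607421875), (48.17597579956055, 63.789615631103516), 19.879655838012695)
ellipse [0.57766298 0.17411898 0.1485    ]
green [0.58334539 0.18118283] 0.5734430299783762
blue [0.6416266 0.2304712] 0.3426649545010799 off in tool [-0.0060247   0.01327488 -0.00020082]
```

```bash
python3 - <<'E'
from kin import *
for q in ('green_tumbler','blue_tumbler'):
    for d in bot.masks_of('wrist',q)[:2]:
        m=d['mask']; ys,xs=np.where(m); print(q,d['score'],d['xy'],m.sum(),xs.min(),xs.max(),ys.min(),ys.max())
        cv2.imwrite(f"pics/m_{q}.png",m*255)
c=cam('wrist'); im=cv2.imread('pics/w14.png'); 
cv2.imwrite('pics/w14c.png',cv2.resize(im[20:150,170:320],None,fx=5,fy=4.6,interpolation=cv2.INTER_CUBIC))
hs=cv2.cvtColor(im,cv2.COLOR_BGR2HSV); print(hs[83,195:300:4].tolist())
E
```

```text
green_tumbler 0.58 [243.2, 83.9] 6814 197 288 36 130
blue_tumbler 0.57 [253.7, 270.8] 25941 161 349 171 350
blue_tumbler 0.25 [56.9, 141.2] 3548 0 124 83 194
[[22, 93, 254], [71, 28, 253], [39, 65, 75], [42, 65, 78], [62, 68, 151], [56, 64, 107], [48, 62, 82], [46, 70, 80], [54, 58, 92], [60, 61, 118], [62, 64, 119], [63, 65, 118], [71, 52, 242], [71, 52, 243], [70, 51, 243], [70, 50, 243], [70, 50, 243], [67, 69, 221], [62, 71, 126], [61, 67, 126], [68, 64, 234], [62, 68, 146], [60, 64, 140], [65, 66, 215], [13, 132, 114], [13, 135, 119], [16, 121, 241]][ WARN:0@1.418] global loadsave.cpp:1063 imwrite_ Unsupported depth image for selected encoder is fallbacked to CV_8U.
```

View pics/w14c.png

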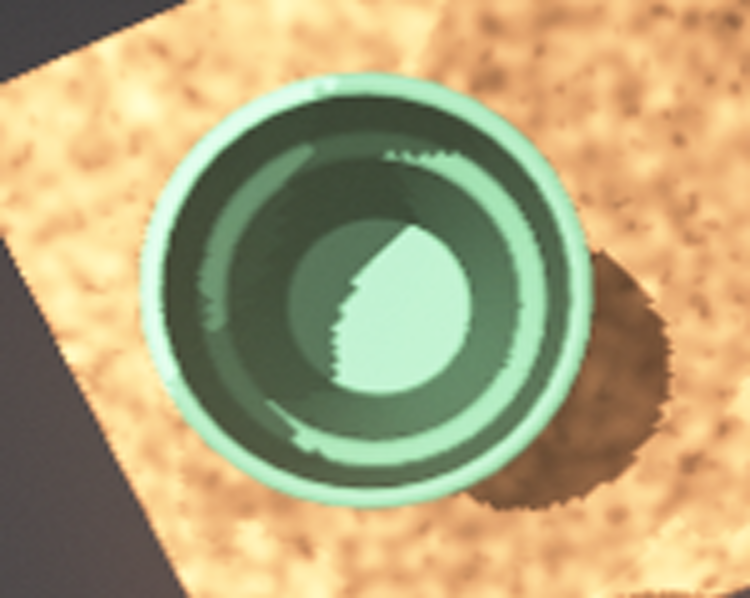

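```bash
python3 - <<'E'
from kin import *
from scipy.optimize import minimize
c=cam('wrist'); mk=(cv2.imread('pics/m_green_tumbler.png',0)>0)
th=np.linspace(0,2*np.pi,64,endpoint=False)
def ring(p,z,r): return np.c_[p[0]+r*np.cos(th),p[1]+r*np.sin(th),np.full(64,z)]
def cost(p,m_):
    P=np.vstack([ring(p,.1485,.034),ring(p,.1055,.0335)])
    m=np.zeros((384,512),np.uint8); h=cv2.convexHull((proj(c,P)*8).astype(np.float32)); cv2.fillConvexPoly(m,h.astype(np.int32),255,cv2.LINE_AA,3); m=m/255.
    return 1-np.minimum(m,m_).sum()/np.maximum(m,m_).sum()
r=minimize(lambda p:cost(p,mk),[.575,.165],method='Nelder-Mead',options=dict(initial_simplex=[[.575,.165],[.585,.165],[.575,.175]],xatol=1e-4)); print('green',r.x,r.fun)
print('center',unproj(c,(243.3,83.),.1485)); u=proj(c,ring(r.x,.1485,.034)); print(u.min(0),u.max(0))
s=bot.state(); p=s['eef_pos']; T=R.from_rotvec(s['orientation'])
for dy in (-.004,0,.004,.008):
    q=T.apply([0,dy,0])+p; u=proj(c,ring(q,p[2]-.0631+.1,.034)); print(dy,u.min(0),u.max(0))
    f=proj(c,ring(q,p[2]-.0631,.0215)); print('  foot top',f.min(0))
E
```

```text
green [0.58139829 0.16627123] 0.028928003365777055
center [0.58013701 0.16547523 0.1485    ]
[197.3483523   35.44423685] [288.26734411 130.87952147]
-0.004 [158.66233662 190.91869634] [350.56258963 361.89836785]
  foot top [220.10049927 164.73286852]
0 [159.50134005 202.46066692] [349.73783378 370.56196561]
  foot top [220.27468929 170.98432078]
0.004 [160.32216129 213.78394737] [348.93087686 379.098382  ]
  foot top [220.44667558 177.17128086]
0.008 [161.12546554 224.89639943] [348.14107048 387.5110459 ]
  foot top [220.61650494 183.29502356]
```

```bash
python3 -c "
from kin import *
plan([.5807,.1656,.2686],downR(135))"
```

```text
total xyz [-1.581 -1.952 -0.033] rot [ 0.017 -0.123 -0.02 ] rows 2 per row [-0.79  -0.976 -0.017] [ 0.008 -0.062 -0.01 ]
```

Emit:
drive_tool([
  {"xyz":[-0.5,-0.6,0],"rot":[0,-0.06,0],"hand":0},
  {"xyz":[-0.5,-0.6,0],"rot":[0,-0.06,0],"hand":0},
  {"xyz":[-0.5,-0.6,0],"rot":[0,0,0],"hand":0},
  {"xyz":[0,0,-0.3],"rot":[0,0,0],"hand":0},
  {"xyz":[0,0,0],"rot":[0,0,0],"hand":0},
])

```text
clock: 24.98
eef_pos: [0.5807, 0.1645, 0.2615]
orientation: [1.206, 2.898, -0.002]
force: [-0.3, -0.6, -3.6]
grip_width: 0.0679
```

```bash
python3 -c "
from kin import *
log();plan([.5807,.1656,.225],downR(135))"
```

```text
24.975 q [ 0.2774  0.3105  0.0172  1.2768 -0.0026 -0.5046] p [0.5807 0.1645 0.2615] z [ 0.0014 -0.0023 -1.    ] x [-0.7047  0.7095 -0.0027] F [-0.3431 -0.578  -3.5534] w 0.06789144042874382
total xyz [ 0.     0.038 -1.218] rot [0.022 0.014 0.032] rows 2 per row [ 0.     0.019 -0.609] [0.011 0.007 0.016]
```

Emit:
drive_tool([
  {"xyz":[0,0.02,-0.4],"rot":[0,0,0],"hand":0},
  {"xyz":[0,0.02,-0.4],"rot":[0,0,0],"hand":0},
  {"xyz":[0,0,-0.3],"rot":[0,0,0],"hand":0},
  {"xyz":[0,0,0],"rot":[0,0,0],"hand":0},
])

```text
clock: 25.48
eef_pos: [0.581, 0.1666, 0.2251]
orientation: [1.206, 2.9, -0.003]
force: [0.3, -0.6, -3.1]
grip_width: 0.0676
```

```bash
python3 -c "
from kin import *
log();plan([.5807,.1656,.1551],downR(135))
for n in ('scene','top'):
  im=bot.capture(n); b=(120,230,240,340) if n=='scene' else (130,230,160,270); cv2.imwrite(f'pics/{n}15.png',cv2.resize(im[b[0]:b[1],b[2]:b[3]],None,fx=5,fy=5,interpolation=cv2.INTER_CUBIC))
"
```

```text
25.475 q [ 0.2805  0.3246 -0.0461  1.2006 -0.0024 -0.5023] p [0.581  0.1666 0.2251] z [ 0.0002 -0.0024 -1.    ] x [-0.7052  0.709  -0.0019] F [ 0.3402 -0.6402 -3.0654] w 0.06759927098127516
total xyz [-0.01  -0.032 -2.332] rot [0.023 0.002 0.025] rows 3 per row [-0.003 -0.011 -0.777] [0.008 0.001 0.008]
```

View pics/scene15.png

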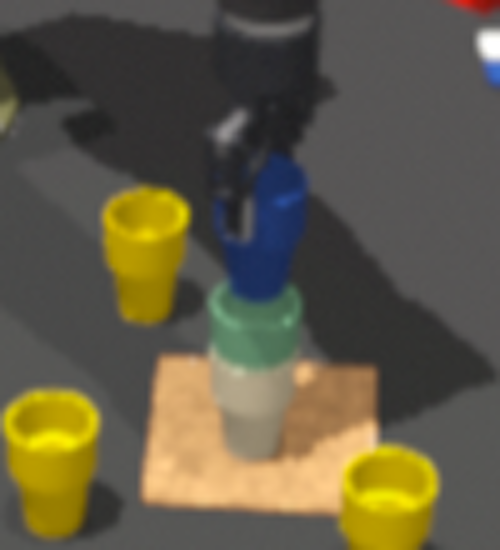

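Emit:
drive_tool([
  {"xyz":[-0.01,-0.03,-0.2],"rot":[0,0,0],"hand":0},
  {"xyz":[0,0,-0.2],"rot":[0,0,0],"hand":0},
  {"xyz":[0,0,-0.2],"rot":[0,0,0],"hand":0},
  {"xyz":[0,0,0],"rot":[0,0,0],"hand":0},
])

```text
clock: 26.08
eef_pos: [0.5817, 0.1658, 0.2077]
orientation: [1.205, 2.898, -0.0]
force: [-0.2, -0.5, -2.8]
grip_width: 0.0677
```

Emit:
drive_tool([
  {"xyz":[0,0,-0.2],"rot":[0,0,0],"hand":0},
  {"xyz":[0,0,-0.2],"rot":[0,0,0],"hand":0},
])

```text
clock: 26.32
eef_pos: [0.5822, 0.1659, 0.1956]
orientation: [1.205, 2.897, 0.001]
force: [0.4, -0.7, -2.6]
grip_width: 0.0676
```

Emit:
drive_tool([
  {"xyz":[0,0,-0.2],"rot":[0,0,0],"hand":0},
  {"xyz":[0,0,-0.2],"rot":[0,0,0],"hand":0},
])

```text
clock: 26.58
eef_pos: [0.5821, 0.1659, 0.1826]
orientation: [1.205, 2.897, 0.001]
force: [-0.1, 0.5, -2.0]
grip_width: 0.0678
```

```bash
python3 -c "
from kin import *
log();plan([.5807,.1656,.1551],downR(135))
for n in ('scene','top'):
  im=bot.capture(n); b=(120,230,240,340) if n=='scene' else (130,230,160,270); cv2.imwrite(f'pics/{n}16.png',cv2.resize(im[b[0]:b[1],b[2]:b[3]],None,fx=5,fy=5,interpolation=cv2.INTER_CUBIC))
"
```

```text
26.575 q [ 0.279   0.3425 -0.1189  1.1057 -0.0024 -0.5037] p [0.5821 0.1659 0.1826] z [ 0.0041 -0.0013 -1.    ] x [-0.7051  0.7091 -0.0038] F [-0.0745  0.4947 -2.0387] w 0.06778121099513183
total xyz [-0.047 -0.011 -0.918] rot [0.012 0.039 0.027] rows 1 per row [-0.047 -0.011 -0.918] [0.012 0.039 0.027]
```

View pics/scene16.png

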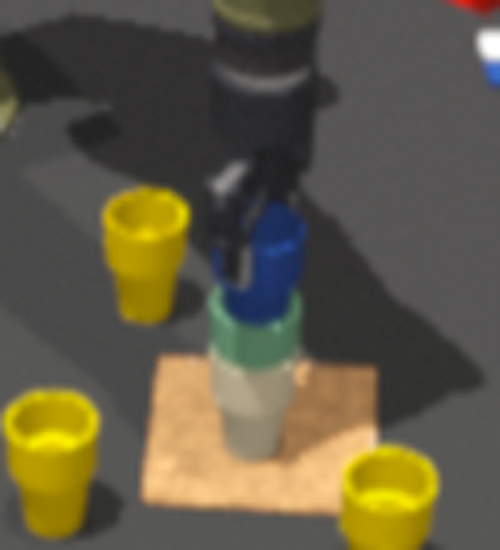

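Emit:
drive_tool([
  {"xyz":[-0.04,-0.01,-0.15],"rot":[0,0.03,0],"hand":0},
  {"xyz":[0,0,-0.15],"rot":[0,0,0],"hand":0},
])

```text
clock: 26.92
eef_pos: [0.5806, 0.1655, 0.1731]
orientation: [1.206, 2.9, -0.002]
force: [0.0, 0.2, -3.5]
grip_width: 0.0679
```

Emit:
drive_tool([
  {"xyz":[0,0,-0.1],"rot":[0,0,0],"hand":0},
  {"xyz":[0,0,-0.1],"rot":[0,0,0],"hand":0},
])

```text
clock: 27.18
eef_pos: [0.5807, 0.1656, 0.1666]
orientation: [1.206, 2.9, -0.002]
force: [0.8, 0.4, -2.6]
grip_width: 0.0677
```

Emit:
drive_tool([
  {"xyz":[0,0,-0.1],"rot":[0,0,0],"hand":0},
])

```text
clock: 27.3
eef_pos: [0.5807, 0.1656, 0.1634]
orientation: [1.206, 2.9, -0.002]
force: [-0.3, -0.1, -2.7]
grip_width: 0.0678
```

Emit:
drive_tool([
  {"xyz":[0,0,-0.1],"rot":[0,0,0],"hand":0},
])

```text
clock: 27.42
eef_pos: [0.5807, 0.1656, 0.1602]
orientation: [1.206, 2.9, -0.002]
force: [-0.3, 0.6, -3.4]
grip_width: 0.0677
```

```bash
python3 -c "
from kin import *
log();plan([.5807,.1656,.1551],downR(135))
"
```

```text
27.425 q [ 0.2786  0.3563 -0.1521  1.0624 -0.0015 -0.5041] p [0.5807 0.1656 0.1602] z [ 0.0004 -0.0014 -1.    ] x [-0.7052  0.709  -0.0013] F [-0.3468  0.6433 -3.3675] w 0.06773710761123651
total xyz [-0.     0.001 -0.171] rot [0.013 0.004 0.026] rows 1 per row [-0.     0.001 -0.171] [0.013 0.004 0.026]
```

5 mm to go with no contact so far, so I'll take 1–2 mm steps.

Emit:
drive_tool([
  {"xyz":[0,0,-0.06],"rot":[0,0,0],"hand":0},
])

```text
clock: 27.55
eef_pos: [0.5807, 0.1655, 0.1582]
orientation: [1.206, 2.9, -0.002]
force: [0.7, -0.6, -2.6]
grip_width: 0.0676
```

Emit:
drive_tool([
  {"xyz":[0,0,-0.05],"rot":[0,0,0],"hand":0},
])

```text
clock: 27.68
eef_pos: [0.5807, 0.1655, 0.1566]
orientation: [1.206, 2.9, -0.002]
force: [-0.6, -0.8, -2.7]
grip_width: 0.0678
```

Emit:
drive_tool([
  {"xyz":[0,0,-0.03],"rot":[0,0,0],"hand":0},
])

```text
clock: 27.8
eef_pos: [0.5807, 0.1656, 0.1557]
orientation: [1.206, 2.9, -0.002]
force: [-0.5, 0.1, -3.0]
grip_width: 0.0675
```

Emit:
drive_tool([
  {"xyz":[0,0,-0.03],"rot":[0,0,0],"hand":0},
])

```text
clock: 27.92
eef_pos: [0.581, 0.1656, 0.1551]
orientation: [1.206, 2.899, -0.001]
force: [-0.3, -0.6, 2.6]
grip_width: 0.0681
```

Emit:
drive_tool([
  {"xyz":[0,0,-0.03],"rot":[0,0,0],"hand":0},
])

```text
clock: 28.05
eef_pos: [0.5815, 0.1658, 0.1551]
orientation: [1.205, 2.898, -0.0]
force: [-2.0, -1.2, 6.5]
grip_width: 0.0679
```

Emit:
drive_tool([
  {"xyz":[-0.01,0,0.02],"rot":[0,0,0],"hand":0},
  {"xyz":[0,0,0],"rot":[0,0,0],"hand":0.83},
  {"xyz":[0,0,0],"rot":[0,0,0],"hand":0.88},
  {"xyz":[0,0,0],"rot":[0,0,0],"hand":1},
  {"xyz":[0,0,0],"rot":[0,0,0],"hand":1},
  {"xyz":[0,0,0],"rot":[0,0,0],"hand":1},
])

```text
clock: 28.8
eef_pos: [0.5817, 0.166, 0.1561]
orientation: [1.205, 2.898, 0.001]
force: [0.5, -0.4, -0.1]
grip_width: 0.0853
```

```bash
python3 -c "
from kin import *
log()
cv2.imwrite('pics/w17.png',bot.capture('wrist'))
im=bot.capture('scene');cv2.imwrite('pics/s17.png',cv2.resize(im[120:230,240:340],None,fx=5,fy=5,interpolation=cv2.INTER_CUBIC))
"
```

```text
28.8 q [ 0.2787  0.3581 -0.1593  1.0501 -0.0015 -0.504 ] p [0.5817 0.166  0.1561] z [ 0.0036 -0.0005 -1.    ] x [-0.7052  0.709  -0.0029] F [ 0.5399 -0.3574 -0.0808] w 0.0852968750430514
```

View pics/w17.png

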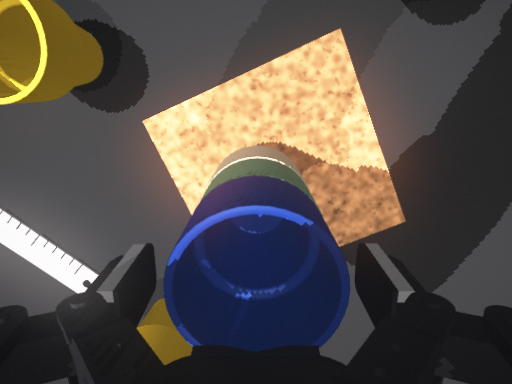

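View pics/s17.png

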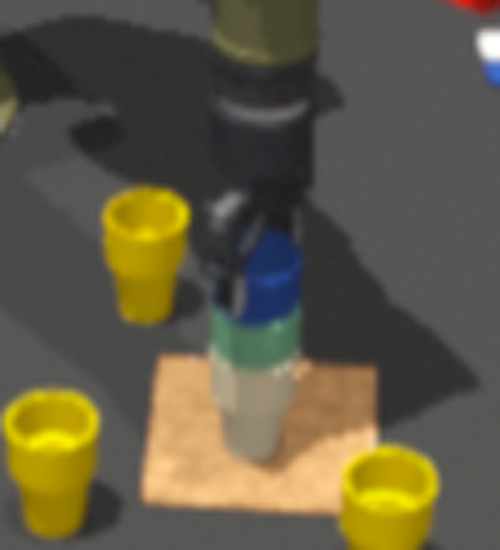

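Emit:
drive_tool([
  {"xyz":[0,0,0.3],"rot":[0,0,0],"hand":1},
  {"xyz":[0.01,0,0.4],"rot":[0,0,0],"hand":1},
  {"xyz":[0.01,0,0.5],"rot":[0,0,0],"hand":1},
  {"xyz":[0,0,0.6],"rot":[0,0,0],"hand":1},
  {"xyz":[0,0,0.8],"rot":[0,0,0],"hand":1},
  {"xyz":[0,0,0.8],"rot":[0,0,0],"hand":1},
  {"xyz":[0.4,0.4,0.5],"rot":[0,0,0],"hand":1},
  {"xyz":[0.8,0.8,0.2],"rot":[0,0,0],"hand":1},
  {"xyz":[0.8,0.8,0],"rot":[0,0,0],"hand":1},
  {"xyz":[0,0,0],"rot":[0,0,0],"hand":1},
])

```text
clock: 30.15
eef_pos: [0.6453, 0.2276, 0.2952]
orientation: [1.203, 2.889, 0.012]
force: [-0.1, 0.0, -0.6]
grip_width: 0.0854
```

```bash
python3 -c "
from kin import *
log()
c=cam('wrist')
cv2.imwrite('pics/w18.png',bot.capture('wrist'))
th=np.linspace(0,6.283,64)
for z in (.192,.149): 
  u=proj(c,np.c_[.5814+.034*np.cos(th),.1663+.034*np.sin(th),0*th+z]); print('pred ring',z,u.min(0),u.max(0))
im=bot.capture('scene');cv2.imwrite('pics/s18.png',cv2.resize(im[120:230,240:340],None,fx=5,fy=5,interpolation=cv2.INTER_CUBIC)); cv2.imwrite('pics/scene18.png',im)
"
```

```text
30.15 q [ 0.3401  0.4583  0.3051  1.4038 -0.0021 -0.4416] p [0.6453 0.2276 0.2952] z [ 0.0137  0.0026 -0.9999] x [-0.7044  0.7098 -0.0078] F [-0.0578  0.0461 -0.5554] w 0.08538325086827803
pred ring 0.192 [207.6804   2.015 ] [308.131  110.0184]
pred ring 0.149 [215.2868  14.8872] [300.4479 106.0981]
```

View pics/w18.png

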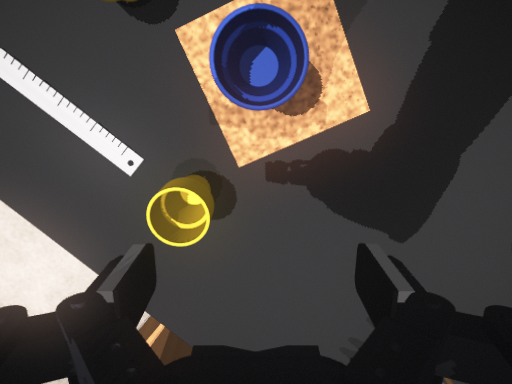

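View pics/s18.png

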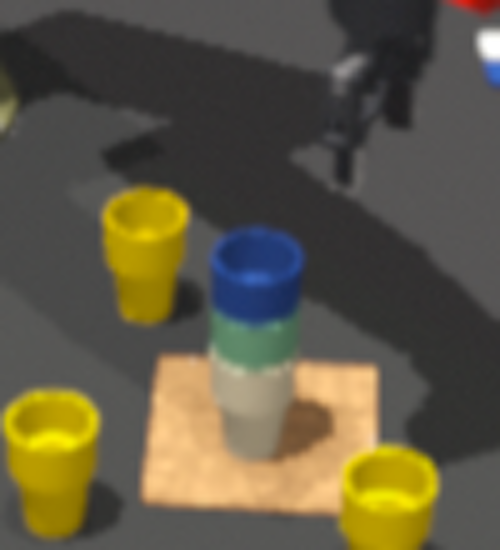

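```bash
python3 -c "
from station import bot
import cv2,numpy as np
a=cv2.imread('pics/scene0.png').astype(int);b=cv2.imread('pics/scene18.png').astype(int)
for n,(x0,x1,y0,y1) in dict(crock=(60,110,180,240),bowls=(360,398,145,182),ruler=(212,305,240,270)).items(): print(n,np.abs(a-b)[y0:y1,x0:x1].mean())
print(bot.sign_off())"
```

```text
crock 0.47333333333333333
bowls 0.42532005689900426
ruler 0.46188769414575864
the job is handed in; nothing more can be done
None
```

The blue tumbler is mouth-up and nested in the green one, and the stack of three stands upright and free on the cork mat. I handed the job in at about 30 s; sign-off reported no verdict.

- **What I did:** I gripped the blue tumbler by its narrow part with the tool almost horizontal, lifted it and rolled the wrist half a turn. I set it down mouth-up on the bench, regripped its band from above and lowered it into the green tumbler in small steps. I then opened the gripper and backed away.
- **Insertion:** The shoulder made contact at TCP height 0.1551 m, which is where full nesting was predicted. The contact force there was about 9 N. When I set the tumbler down on the bench, the force reached about 18 N.
- **Final position:** In the last wrist picture the blue rim lies within about 1 px of where a fully nested, centred and upright stack would put it. The scene picture shows even bands of blue, green and cream on the mat.
- **Things to leave alone:** The crock, bowls and ruler look the same in the scene pictures before and after; the remaining differences are at noise level.
- **Checks that disagreed:** My first colour segmentation of the green rim failed, so I used the network's mask instead, and it agreed with a hand reading of the picture to about 1.5 mm. The scene camera alone placed the blue tumbler about 7 mm off the wrist view, so I relied on the wrist view.

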